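Set out a spindle kit on the layout board

TASK

Set out the next spindle kit on the blue layout board, where the ring gauge and the red-capped vial already stand: build the stack on the circle between those two, first the wide flat washer, centred on the washer the steel sleeve, and centred on top of the sleeve the black plug. Stand the dark fork on the free end circle beside the ring gauge, and the spring on the free end circle beside the vial, each upright and central on its circle, and leave the ring gauge and the vial where they are.

Things in the scene. Friction and masses are not known exactly. Their poses are not given: they have to be found in the camera images.
- layout_board: blue flat board, 80 (its x) x 330 (its y) x 8 mm, fixed to the desk, with five grey circles outlined in white (47 mm across) in one row along its y axis. Origin at the underside of its middle; its top is 8 mm higher. The circles' centres lie at x = 0 and y = -128, -64, 0, 64 and 128 mm in its frame. The circles at y = -64 and 64 are taken by the ring gauge and the vial (which is at which end differs from start to start); the other three are free
- ring_gauge_center (a point): plain steel ring with grooves round it and a hole, the largest ring: 49 mm across, 15 mm high, standing loose on the board; this point is its centre, half-way up
- vial_center (a point): clear upright vial of pins with a red cap, 30 mm across, 44 mm high, standing loose on the board; this point is its centre, half-way up
- washer_center (a point): thick flat light-steel washer with a hole, 34 mm across, 9 mm high, lying loose on the green mat (2 mm thick, fixed to the desk, so its top is 2 mm above the desk); this point is its centre, half-way up, z up. Its hole does not let the sleeve in: the sleeve stands on it
- sleeve_center (a point): plain light-steel cylindrical bush with a bore, 22 mm across, 18 mm high, standing on the green mat; this point is its centre, half-way up, z up. The plug does not enter the bore: it lies on top
- plug_center (a point): small solid black disc without a hole, 22 mm across, 9 mm high, lying on the green mat; this point is its centre, half-way up, z up
- fork_center (a point): dark fork end (two prongs up on a base), 14 mm (its x) by 22 mm (its y), 30 mm high, solid in the lowest 10 mm, the gap between the prongs running along its x; stands on the green mat; this point is its centre, half-way up, z up
- spring_center (a point): steel coil spring standing on end, 16 mm across, 24 mm high, rigid; this point is its centre, half-way up, z up
There are look-alikes about, which are no part of the job. Leave any orange look-alike of the part that bears fork_center alone. Leave any brown look-alike of the part that bears ring_gauge_center alone.

How it is judged:
At the end, for the whole second after the job is handed in: Washer on the middle circle (within 12 mm), sleeve on it and plug on the sleeve (each centred within 8 mm); fork on the end circle next to the ring gauge, spring on the one next to the vial (within 12 mm each way); all upright and at rest, ring gauge and vial within 12 mm of their places (height (world z) of washer_center between 0.0095 and 0.0155 m and angle between each of washer_center, sleeve_center, plug_center, fork_center, spring_center, ring_gauge_center, vial_center's own z axis and vertical below 0.12 rad and linear speed of each of washer, sleeve, plug, fork, spring below 0.02 m/s and height (world z) of sleeve_center between 0.023 and 0.029 m and height (world z) of plug_center between 0.0365 and 0.0425 m and height (world z) of fork_center between 0.02 and 0.026 m and height (world z) of spring_center between 0.017 and 0.023 m and horizontal distance between washer_center and layout_board below 0.012 m and horizontal distance between sleeve_center and washer_center below 0.008 m and horizontal distance between plug_center and sleeve_center below 0.008 m and x of fork_center in the frame of layout_board between -0.012 and 0.012 m and x of spring_center in the frame of layout_board between -0.012 and 0.012 m and ((y of ring_gauge_center in the frame of layout_board above 0 m and y of fork_center in the frame of layout_board between 0.116 and 0.14 m and y of spring_center in the frame of layout_board between -0.14 and -0.116 m) or (y of ring_gauge_center in the frame of layout_board below 0 m and y of fork_center in the frame of layout_board between -0.14 and -0.116 m and y of spring_center in the frame of layout_board between 0.116 and 0.14 m)) and distance of each of ring_gauge_center, vial_center from where it was at the start of the episode below 0.012 m); the robot touches nothing.
It fails at once if the ring gauge on the board pushed more than 20 mm or tipped over (distance of ring_gauge_center from where it was at the start of the episode above 0.02 m or angle between ring_gauge_center's own z axis and vertical above 0.5 rad).
It fails at once if the vial on the board pushed more than 20 mm or tipped over (distance of vial_center from where it was at the start of the episode above 0.02 m or angle between vial_center's own z axis and vertical above 0.5 rad).
It also fails if it takes over 104 s, if anything falls off the work surface, if the arm or the gripper's body presses on something with over 40 N, if the wrist force passes 120 N, or if a joint passes its speed limit or range.

ROBOT

A 6-joint arm with a two-finger parallel gripper is mounted at the origin on a cart in front of the work surface, level with it; the furniture and walls round the work are solid. World frame = base frame: x ahead of the robot, y to its left, z up, the work surface at z = 0. Lengths are in m, angles in rad, forces in N, time in s.
With the tool pointing down it reaches from about 0.275 to 0.725 m from the base axis. Payload 15.9 kg.
Tool frame: the origin (TCP) lies at the very end of the fingers, on their centre line; the grasp point (between the pads) lies grip_depth behind it (grip_depth is the distance from the TCP to the grasp point, in m); y points along the fingers, z is the direction in which the jaws open and shut, and the axes are right-handed (so a half turn about y gives the same grasp; the last joint's range is limited). The gripper opens to 85 mm and grips with 20 to 120 N. Pads are 22 mm wide; open, the fingers measure 114 mm over their backs; the gripper's body (76 mm by 85 mm) begins 54 mm behind the grasp point. The pads swing forward as they close: fully open they stand 13 mm farther back than shut.
Start: joints at [1.312, 0.213, -0.034, 1.323, 0, 1.571], TCP at [0.128, 0.483, 0.231] pointing down, gripper open.
Joint ranges: [-2.98, 2.98], [-0.74, 1.72], [-1.14, 1.35], [-2.1, 2.04], [-1.57, 1.44], [-3.14, 3.14]. Speed limits (rad/s): [1.89, 1.89, 2.39, 2.57, 3.14, 3.14].

INTERFACE

Orientations are given as a unit quaternion [w, x, y, z].
In Python, from plant import * gives the robot as it stands.
- The arm moves only by the shell command python3 -m crank 'ROWS'. ROWS is JSON, a list of rows, each an object of numbers: "dx", "dy", "dz": the shift along the tool's x, y, z in cm; "ax", "ay", "az": the turn, a rotation vector about the tool's x, y, z in rad; "grip": the finger opening in cm, from 0 to 8.54. A call has 1 to 12 rows; each row shifts and turns the commanded pose from where the row before left it, along the tool's axes as they then stand; what a row does not reach is not made up. A row lasts 1/12 s, in which the tool goes at most 41.7 mm and 7.16 degrees, less where a joint would pass 70% of its speed; a pose out of reach is approached as far as the arm can. A call with a gripper value outside its range is refused whole. The fingers move at their own pace and stop on an object; the grip force is fixed at half the most. Time passes only in rows, so rows that do not move let the fingers close. It gives the time, the measured TCP pose, the force and the opening at its end, in the units of the state.
- get_state(): the state, without advancing time (a new reading comes with each control period).
- capture(name): name is "scene" or "side" or "wrist"; returns (picture, depth): 480x640x3 uint8, blue, green, red; 480x640 float32, m along the optical axis (not along the pixel's ray), 0 where there is no reading.
- calibration(name): a dict with "mtx" (3x3 intrinsics, pixels), "cam_to_world" (4x4, takes a point from camera to world coordinates). Camera axes: x right, y up, looking along -z (the intrinsics and any distortion apply to the point x, -y, -z); pixel columns grow to the right and rows downward; lengths in m; the calibration is good to about 2 mm. A picture is of the moment at which its call begins: read the wrist's pose just before it. calibration takes no time and is no camera call; for the wrist camera it gives the pose at the moment of the call.
- close_job(): hands the job in, once; it reports no verdict.
Trained networks look in the newest picture that a camera, given by its name, has taken for a name from the list of things; names that differ only in an ending like _2 or _b are one class to them, and where a whole thing is asked for, a point or a joint stands for the part that bears it (a point fixed in the world has none). Each returns a list of dicts, best first, with "score" (0 to 1); they miss things now and then, are a little off and sometimes report something else, mostly with a low value. They report only what shows in the picture. A call takes as long as a camera call. They do not tell look-alikes from the thing itself.
- find_in(name, camera): "xyz" ([x, y, z] in m, in world coordinates, good to about 4 mm: the middle of the surface that is visible of it).
The state is a dict: "clock": time; "joint_pos": joint angles; "qd": joint speeds; "effort": joint torques, N m; "ee_pos": TCP position; "ee_rot": TCP orientation; "contact_force": force on the tool from outside, world axes, zero at the start; "wrist_torque": the same for the moment, N m; "gripper_width": finger opening in m.
Only numpy, scipy, OpenCV 4.12 (cv2) and the standard library are available. Lean on these libraries where they do the work, as an engineer would, in place of code of your own. Each camera call takes 0.05 s, during which the arm holds its last target.

## Working session

There is one attempt and no reset: what is moved stays moved. The work goes in short steps, Python scripts to look and compute and a shell command to move; the robot and the scene stay as the last step left them, time stands still between calls to the robot, and variables do not carry over. Pictures are saved under pics/ and viewed, and the job is handed in when it is done.

```bash
ls; mkdir -p pics; python3 - <<'E'
from plant import *
import cv2
print(get_state())
for n in ("scene","side","wrist"):
    p,d=capture(n); cv2.imwrite(f"pics/{n}0.png",p); c=calibration(n); print(n,c)
E
```

```text
pics
{'clock': 0.0, 'joint_pos': array([ 1.31203642e+00,  2.13360517e-01, -3.50401372e-02,  1.32349357e+00,
        2.31799965e-05,  1.57083931e+00]), 'qd': array([-4.42877928e-04, -4.42343188e-04,  1.15282737e-03, -1.04689708e-03,
        1.37565231e-04,  4.42039936e-05]), 'effort': array([-2.95788370e-03, -6.86168003e+01,  4.87117624e+01,  1.76241877e-02,
       -9.69463417e-05, -8.36429422e-06]), 'ee_pos': array([0.12784961, 0.48303745, 0.2308215 ]), 'ee_rot': array([-0.70081091,  0.70157864, -0.09130368,  0.09118729]), 'contact_force': array([ 0.26550506, -0.36590755, -0.59199542]), 'wrist_torque': array([-0.00985442, -0.03656176,  0.02936956]), 'gripper_width': 0.08519154670942855}
scene {'mtx': array([[555.92495001,   0.        , 325.52793198],
       [  0.        , 555.92495001, 239.98058959],
       [  0.        ,   0.        ,   1.        ]]), 'cam_to_world': array([[ 0.61578091,  0.40008966, -0.67877988, -0.11900613],
       [-0.78768721,  0.33341418, -0.51805776, -0.47645596],
       [ 0.01904529,  0.85367631,  0.5204556 ,  0.55014023],
       [ 0.        ,  0.        ,  0
[... 187 characters left out ...]
   ]]), 'cam_to_world': array([[-0.21284103,  0.86333015, -0.45755846, -0.10600739],
       [-0.97700711, -0.19402798,  0.08837558,  0.10731335],
       [-0.01248184,  0.46584782,  0.88477681,  1.25632501],
       [ 0.        ,  0.        ,  0.        ,  1.        ]])}
wrist {'mtx': array([[365.54925769,   0.        , 317.5020239 ],
       [  0.        , 365.54925769, 244.35583492],
       [  0.        ,   0.        ,   1.        ]]), 'cam_to_world': array([[ 0.25658099, -0.91408822, -0.31402056,  0.04787483],
       [ 0.9665222 ,  0.24300242,  0.08236904,  0.50378446],
       [ 0.00101519, -0.32464218,  0.94583636,  0.37366734],
       [ 0.        ,  0.        ,  0.        ,  1.        ]])}
```

View pics/scene0.png

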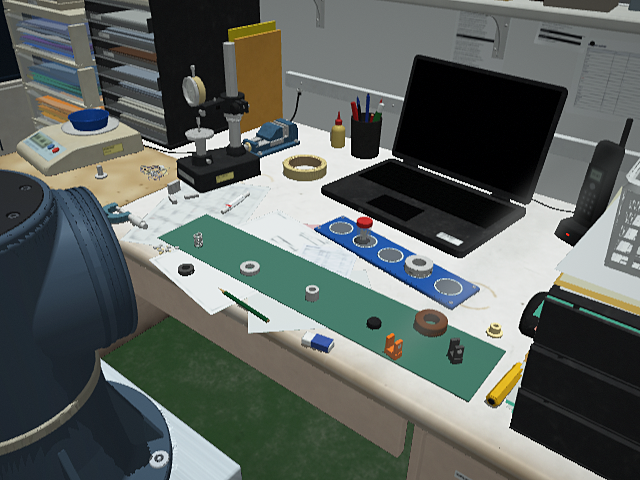

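View pics/side0.png

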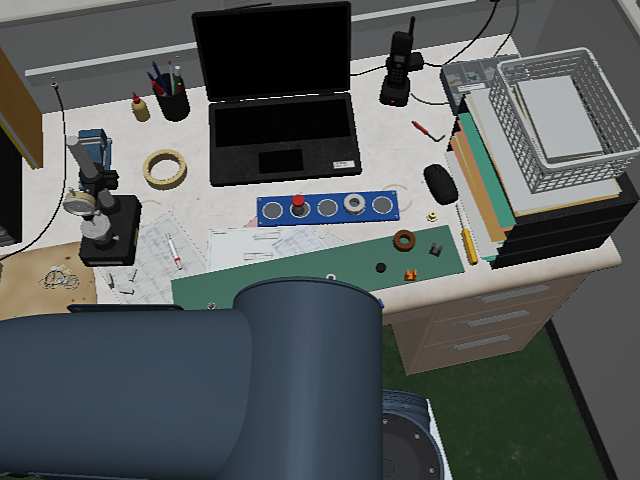

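View pics/wrist0.png

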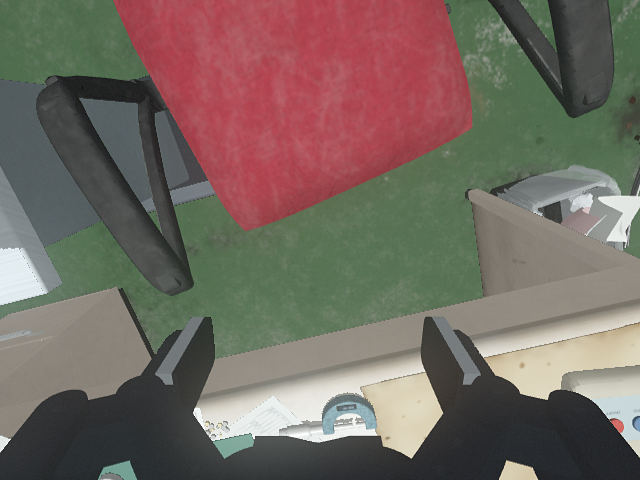

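```bash
python3 - <<'E'
from plant import *
for cam in ("scene","side"):
    for n in ("layout_board","ring_gauge_center","vial_center","washer_center","sleeve_center","plug_center","fork_center","spring_center"):
        print(cam,n,[(round(r['score'],2),[round(float(v),4) for v in r['xyz']]) for r in find_in(n,cam)])
E
```

```text
scene layout_board [(0.78, [0.6062, -0.0767, 0.0081])]
scene ring_gauge_center [(0.75, [0.6079, -0.1177, 0.0234]), (0.57, [0.499, -0.216, 0.0168])]
scene vial_center [(0.82, [0.6196, -0.0002, 0.0376])]
scene washer_center [(0.59, [0.4326, 0.1049, 0.0125])]
scene sleeve_center [(0.56, [0.4325, -0.0268, 0.0136])]
scene plug_center [(0.74, [0.4464, -0.1444, 0.0099])]
scene fork_center [(0.83, [0.4096, -0.1933, 0.0158]), (0.81, [0.4552, -0.2708, 0.021]), (0.48, [0.4332, -0.0294, 0.0128])]
scene spring_center [(0.58, [0.4305, 0.2327, 0.0182])]
side layout_board [(0.86, [0.6214, -0.0544, 0.0066])]
side ring_gauge_center [(0.91, [0.4954, -0.2035, 0.015]), (0.51, [0.6049, -0.1201, 0.0249])]
side vial_center [(0.62, [0.629, 0.0086, 0.0522]), (0.29, [0.4552, -0.2701, 0.0143])]
side washer_center []
side sleeve_center []
side plug_center [(0.55, [0.4489, -0.1413, 0.0106])]
side fork_center [(0.43, [0.4577, -0.2702, 0.0148]), (0.28, [0.45, -0.1394, 0.013])]
side spring_center [(0.56, [0.4372, 0.2415, 0.0204])]
```

Scene: board with the vial at (365,233) and steel ring at (418,265); mat holds spring (198,240), washer (250,268), sleeve (312,293), plug (373,323), orange fork (394,347), brown ring (431,322) and dark fork (456,350). A black ring lies off the mat at (186,270).

Possible mix-ups: fork is dark (456,350), not orange (394,347). Plug is the solid disc (373,323), not the black ring (186,270). Ring gauge is steel (418,265), not brown (431,322). Sleeve (312,293) is taller than the washer (250,268). Checking these in close crops.

```bash
cat > h.py <<'E'
import numpy as np, cv2
from plant import *
def pix2plane(c,uv,z):
    K=c['mtx'];T=c['cam_to_world'];uv=np.atleast_2d(uv).astype(float)
    r=np.c_[(uv[:,0]-K[0,2])/K[0,0],-(uv[:,1]-K[1,2])/K[1,1],-np.ones(len(uv))]@T[:3,:3].T
    o=T[:3,3]; return o+r*((z-o[2])/r[:,2])[:,None]
def cloud(c,d):
    K=c['mtx'];T=c['cam_to_world'];v,u=np.mgrid[:480,:640]
    P=np.stack([(u-K[0,2])/K[0,0]*d,-(v-K[1,2])/K[1,1]*d,-d],-1)@T[:3,:3].T+T[:3,3]
    P[d==0]=np.nan; return P
def proj(c,X):
    K=c['mtx'];T=c['cam_to_world'];p=(np.atleast_2d(X)-T[:3,3])@T[:3,:3]
    return np.c_[K[0,0]*p[:,0]/-p[:,2]+K[0,2],-K[1,1]*p[:,1]/-p[:,2]+K[1,2]]
E
python3 - <<'E'
from h import *
p=cv2.imread('pics/scene0.png')
a=p[215:385,150:350]; b=p[200:400,310:510]
cv2.imwrite('pics/c1.png',cv2.resize(a,None,fx=3.9,fy=3.5,interpolation=cv2.INTER_CUBIC)); cv2.imwrite('pics/c2.png',cv2.resize(b,(600,600),interpolation=cv2.INTER_CUBIC))
_,d=capture('scene');c=calibration('scene');P=cloud(c,d)
# points above mat/desk in the work area
x,y,z=P[...,0],P[...,1],P[...,2]
print('mat z',np.nanmedian(z[300:310,330:350]),'board z',z[250:253,372:376])
m=((z>0.006)&(z<0.06)&(x>0.36)&(x<0.7)&(y>-.33)&(y<.3)).astype(np.uint8)
n,l,s,ce=cv2.connectedComponentsWithStats(m)
for i in range(1,n):
    if s[i,4]<15: continue
    q=P[l==i]; top=np.percentile(q[:,2],95); t=q[q[:,2]>top-.004]
    print(s[i],np.round(ce[i]),'min',np.round(q.min(0),4),'max',np.round(q.max(0),4),'topmid',np.round((t.min(0)+t.max(0))/2,4))
E
```

```text
mat z 0.0025831791789693304 board z [[0.00855758 0.00925284 0.00839684 0.0096914 ]
 [0.00757466 0.00912273 0.00718596 0.00927909]
 [0.00794271 0.00909526 0.00688222 0.0097391 ]]
[220 201  17  12  62] [228. 207.] min [0.5399 0.2903 0.0064] max [0.5862 0.2998 0.0145] topmid [0.5636 0.295  0.0121]
[ 314  215  166   93 4692] [398. 259.] min [ 0.5552 -0.2257  0.006 ] max [0.6887 0.1107 0.0554] topmid [0.6311 0.0082 0.0418]
[193 232  10  14  98] [198. 239.] min [0.4222 0.2295 0.0066] max [0.4388 0.247  0.0273] topmid [0.4306 0.2379 0.025 ]
[446 245  16  13  64] [453. 251.] min [ 0.6958 -0.1587  0.0061] max [ 0.6999 -0.1278  0.0203] topmid [ 0.6985 -0.1416  0.0181]
[240 261  20  14 212] [249. 267.] min [0.4136 0.0897 0.0061] max [0.4485 0.1238 0.0141] topmid [0.4316 0.1072 0.0117]
[181 263  13   9  68] [188. 266.] min [0.3603 0.1772 0.0062] max [0.3757 0.2044 0.0132] topmid [0.368  0.1908 0.0108]
[305 285  14  16 185] [312. 292.] min [ 0.4283 -0.0354  0.006 ] max [ 0.4521 -0.0128  0.0223] topmid [ 0.4403 -0.024   0.0198]
[520 291  28  43 470] [531. 310.] min [ 0.5721 -0.33    0.0061] max [ 0.6723 -0.3049  0.0367] topmid [ 0.6238 -0.3219  0.0337]
[414 309  34  27 663] [431. 321.] min [ 0.4728 -0.2324  0.006 ] max [ 0.5235 -0.1832  0.0206] topmid [ 0.4981 -0.2073  0.0177]
[367 316  14  13 134] [374. 322.] min [ 0.4349 -0.1499  0.006 ] max [ 0.4574 -0.1298  0.0136] topmid [ 0.4465 -0.1398  0.0113]
[490 322  12  13 109] [495. 327.] min [ 0.5401 -0.2966  0.0063] max [ 0.5573 -0.281   0.0178] topmid [ 0.5488 -0.2886  0.0154]
[306 331  28  18 162] [322. 338.] min [ 0.36   -0.1226  0.0069] max [ 0.374  -0.0762  0.0159] topmid [ 0.367  -0.099   0.0129]
[384 333  19  26 316] [393. 346.] min [ 0.4011 -0.2078  0.006 ] max [ 0.4193 -0.1835  0.0342] topmid [ 0.4105 -0.1957  0.0315]
[448 337  16  26 303] [456. 350.] min [ 0.4463 -0.2807  0.006 ] max [ 0.4693 -0.256   0.034 ] topmid [ 0.4578 -0.2677  0.0314]
```

View pics/c1.png

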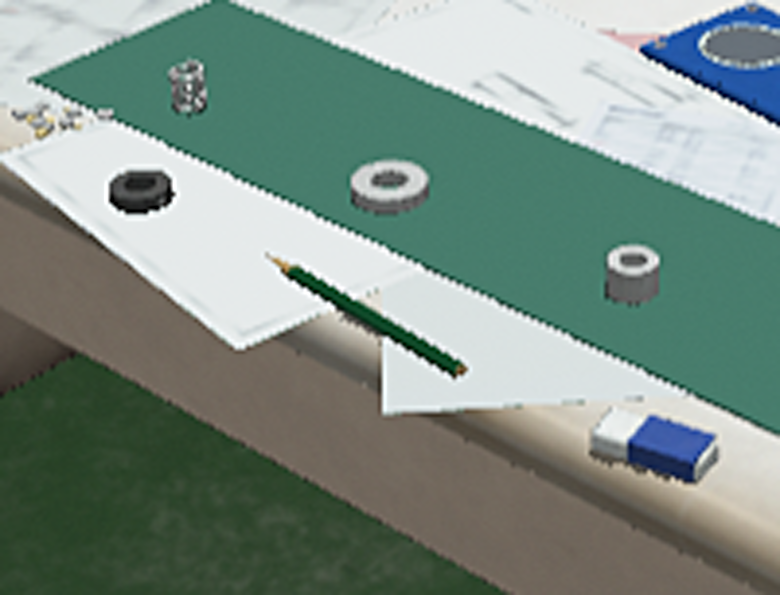

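View pics/c2.png

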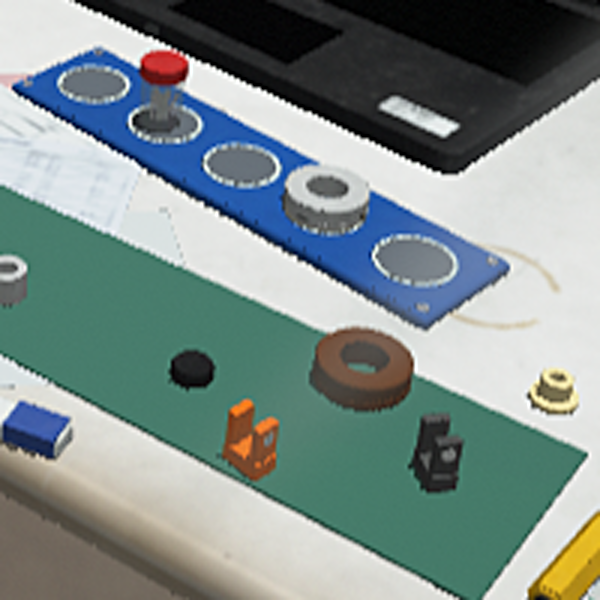

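Close crops confirm the choices: dark fork, solid plug disc without a hole, sleeve taller than the washer, and the steel ring on the board. Next I'll measure the circles in both views.

```bash
python3 - <<'E'
from h import *
for n,box,seeds in (('scene',None,[(341,228),(391,256),(448,287)]),('side',None,[(272,211),(328,208),(383,205)])):
    p=cv2.imread(f'pics/{n}0.png');c=calibration(n)
    res=[]
    for (u,v) in seeds:
        hsv=cv2.cvtColor(p,cv2.COLOR_BGR2HSV)
        m=((hsv[...,1]<110)).astype(np.uint8)  # grey+white, not blue
        k=np.zeros_like(m);k[v-20:v+20,u-24:u+24]=m[v-20:v+20,u-24:u+24]
        nn,l,s,ce=cv2.connectedComponentsWithStats(k,connectivity=4)
        i=l[v,u]; X=pix2plane(c,ce[i],0.008)[0]
        q=pix2plane(c,np.argwhere(l==i)[:,::-1],.008)
        print(n,ce[i].round(1),s[i],X.round(4),'ext',(np.ptp(q,0)*1000).round(1)); res.append(X)
    r=np.array(res); print('mid',r.mean(0).round(4),'span',np.linalg.norm(r[0]-r[2]), 'dir',((r[0]-r[2])/np.linalg.norm(r[0]-r[2])).round(4))
    # blue corners
    b=cv2.inRange(cv2.cvtColor(p,cv2.COLOR_BGR2HSV),(105,150,80),(125,255,255)); 
    nn,l,s,ce=cv2.connectedComponentsWithStats(b); 
# side cluster tops
p,d=capture('side');c=calibration('side');P=cloud(c,d);x,y,z=P[...,0],P[...,1],P[...,2]
m=((z>0.006)&(z<0.06)&(x>0.40)&(x<0.56)&(y>-.30)&(y<.28)).astype(np.uint8)
n,l,s,ce=cv2.connectedComponentsWithStats(m)
for i in range(1,n):
    if s[i,4]<10: continue
    q=P[l==i]; top=np.percentile(q[:,2],95); t=q[q[:,2]>top-.004]
    print(np.round(ce[i]),s[i,4],'min',np.round(q.min(0),4),'max',np.round(q.max(0),4),'topmid',np.round((t.min(0)+t.max(0))/2,4))
E
```

```text
scene [340.9 227.7] [329 222  25  13 248] [0.6433 0.0685 0.008 ] ext [48.6 46.9  0. ]
scene [390.1 254.8] [377 248  27  15 308] [ 0.6223 -0.0578  0.008 ] ext [48.5 47.1  0. ]
scene [448.2 286.5] [434 278  29  18 404] [ 0.6015 -0.1847  0.008 ] ext [48.9 48.   0. ]
mid [ 0.6224 -0.058   0.008 ] span 0.2566339771058627 dir [0.1628 0.9867 0.    ]
side [272.1 210.1] [262 202  21  17 288] [0.6457 0.0661 0.008 ] ext [46.2 48.4  0. ]
side [327.2 207.4] [317 199  21  18 289] [ 0.6246 -0.0605  0.008 ] ext [46.5 47.3  0. ]
side [381.9 204.7] [372 196  21  18 290] [ 0.6037 -0.1864  0.008 ] ext [47.3 48.2  0. ]
mid [ 0.6247 -0.0603  0.008 ] span 0.25603322203686313 dir [0.1641 0.9865 0.    ]
[431. 215.] 52 min [ 0.5406 -0.2995  0.0062] max [ 0.5589 -0.2772  0.0228] topmid [ 0.5488 -0.289   0.0199]
[404. 240.] 331 min [ 0.4755 -0.2419  0.0061] max [ 0.5247 -0.1787  0.0237] topmid [ 0.5005 -0.2083  0.0204]
[435. 249.] 105 min [ 0.4478 -0.2937  0.0061] max [ 0.4862 -0.2551  0.0369] topmid [ 0.4607 -0.2683  0.0344]
[380. 267.] 75 min [ 0.4373 -0.1512  0.006 ] max [ 0.4592 -0.1294  0.0159] topmid [ 0.4478 -0.1407  0.0132]
[410. 275.] 99 min [ 0.401  -0.2149  0.0061] max [ 0.4346 -0.1851  0.0383] topmid [ 0.4113 -0.1964  0.0349]
[330. 276.] 47 min [ 0.4363 -0.0392  0.0062] max [ 0.4604 -0.0149  0.0249] topmid [ 0.4434 -0.0249  0.0223]
[211. 305.] 44 min [0.4261 0.228  0.0063] max [0.4506 0.2449 0.0277] topmid [0.4336 0.2369 0.0258]
```

```bash
cat >> h.py <<'E'
from scipy.spatial.transform import Rotation as R
def toolR(s=None):
    s=s or get_state(); q=s['ee_rot']; return R.from_quat([q[1],q[2],q[3],q[0]])
def plan(target, zdir=None):
    """shift in tool axes (cm) from present pose to target TCP [and the az..ay turn to bring jaws on zdir (world xy)]"""
    s=get_state(); M=toolR(s).as_matrix(); 
    print('t',round(s['clock'],2),'tcp',s['ee_pos'].round(4),'w',round(s['gripper_width'],4),'F',s['contact_force'].round(1))
    print('tool x',M[:,0].round(3),'y',M[:,1].round(3),'z',M[:,2].round(3))
    if zdir is not None:
        z=np.array([*zdir,0])/np.linalg.norm(zdir); y=np.array([0,0,-1.]); best=None
        for sg in (1,-1):
            Rt=R.from_matrix(np.c_[np.cross(y,sg*z),y,sg*z]); rv=(toolR(s).inv()*Rt).as_rotvec()
            print('turn option (tool axes, apply before shift)',rv.round(3))
            print('   shift after the turn cm',((Rt.as_matrix().T@(np.array(target)-s['ee_pos']))*100).round(2))
    print('shift now (before turn) cm',((M.T@(np.array(target)-s['ee_pos']))*100).round(2))
E
python3 - <<'E'
from h import *
import plant
print([n for n in dir(plant) if not n.startswith('__')], getattr(plant,'grip_depth',None))
_,d=capture('scene');P=cloud(calibration('scene'),d);q=P[330:368,444:468].reshape(-1,3)
q=q[(q[:,2]>.025)&(q[:,2]<.036)&(np.abs(q[:,0]-.458)<.025)]
print(len(q)); w,V=np.linalg.eigh(np.cov(q[:,:2].T)); print(w**.5,V.T, q.min(0),q.max(0))
plan([.458,-.268,.1],[1,0])
E
```

```text
['IKError', 'calibration', 'capture', 'close_job', 'find_in', 'get_state', 'grip_depth'] 0.0187
122
[0.00384395 0.0078979 ] [[-0.73916147  0.67352826]
 [ 0.67352826  0.73916147]] [ 0.4476646  -0.27949775  0.02503625] [ 0.46960264 -0.25677211  0.0339681 ]
t 1.1 tcp [0.128  0.4833 0.2313] w 0.0856 F [ 0.1  0.2 -0.1]
tool x [ 0.967 -0.256  0.   ] y [ 0.  0. -1.] z [0.256 0.967 0.   ]
turn option (tool axes, apply before shift) [-0.     1.312 -0.   ]
   shift after the turn cm [75.13 13.13 33.  ]
turn option (tool axes, apply before shift) [-0.   -1.83  0.  ]
   shift after the turn cm [-75.13  13.13 -33.  ]
shift now (before turn) cm [ 51.13  13.13 -64.18]
```

```bash
python3 -m crank '[{"ay":0.123,"grip":5.5},{"ay":0.123},{"ay":0.123},{"ay":0.123},{"ay":0.123},{"ay":0.123},{"ay":0.123},{"ay":0.123},{"ay":0.123},{"ay":0.123},{"ay":0.123},{"ay":0.123}]'; python3 - <<'E'
from h import *
plan([.432,.106,.12],[.9866,-.1635])
print(pix2plane(calibration('scene'),[[220,290],[268,318]],.0))
E
```

```text
t 1.1 tcp [0.128  0.4833 0.2313] w 0.0856 F [ 0.1  0.2 -0.1]
tool x [ 0.967 -0.256  0.   ] y [ 0.  0. -1.] z [0.256 0.967 0.   ]
turn option (tool axes, apply before shift) [-0.     1.476 -0.   ]
   shift after the turn cm [32.26 11.13 36.16]
turn option (tool axes, apply before shift) [-0.    -1.665  0.   ]
   shift after the turn cm [-32.26  11.13 -36.16]
shift now (before turn) cm [ 39.05  11.13 -28.7 ]
[[ 0.36247766  0.10728547  0.        ]
 [ 0.35975828 -0.00294412  0.        ]]$[0]: bad value
```

```bash
python3 -m crank '[{"dx":0,"dy":0,"dz":0,"ax":0,"ay":0.123,"az":0,"grip":5.5}]'; echo; python3 -m crank '[{"ay":0.12}]'
```

```text
clock: 1.18
ee_pos: [0.1279, 0.4833, 0.2313]
ee_rot: [0.694, -0.694, 0.133, -0.133]
contact_force: [0.2, -0.7, -0.5]
gripper_width: 0.0755
$[0]: bad value
```

```bash
python3 -m crank '[{"dx":0,"dy":0.8,"dz":0,"ax":0,"ay":0.123,"az":0,"grip":5.5},{"dx":0,"dy":0.8,"dz":0,"ax":0,"ay":0.123,"az":0,"grip":5.5},{"dx":0,"dy":0.8,"dz":0,"ax":0,"ay":0.123,"az":0,"grip":5.5},{"dx":0,"dy":0.8,"dz":0,"ax":0,"ay":0.123,"az":0,"grip":5.5},{"dx":0,"dy":0.8,"dz":0,"ax":0,"ay":0.123,"az":0,"grip":5.5},{"dx":0,"dy":0.8,"dz":0,"ax":0,"ay":0.123,"az":0,"grip":5.5},{"dx":0,"dy":0.8,"dz":0,"ax":0,"ay":0.123,"az":0,"grip":5.5},{"dx":0,"dy":0.8,"dz":0,"ax":0,"ay":0.123,"az":0,"grip":5.5},{"dx":0,"dy":0.8,"dz":0,"ax":0,"ay":0.123,"az":0,"grip":5.5},{"dx":0,"dy":0.8,"dz":0,"ax":0,"ay":0.123,"az":0,"grip":5.5},{"dx":0,"dy":0,"dz":0,"ax":0,"ay":0.123,"az":0,"grip":5.5}]'; python3 - <<'E'
from h import *
plan([.432,.106,.15],[.9866,-.1635])
E
```

```text
clock: 2.1
ee_pos: [0.1278, 0.4826, 0.1499]
ee_rot: [-0.455, 0.456, -0.54, 0.541]
contact_force: [1.0, -0.0, -0.3]
gripper_width: 0.0553
t 2.1 tcp [0.1278 0.4826 0.1499] w 0.0553 F [ 1.  -0.  -0.3]
tool x [-0.169 -0.986  0.002] y [-0.001 -0.002 -1.   ] z [ 0.986 -0.169 -0.   ]
turn option (tool axes, apply before shift) [ 0.    -0.006  0.002]
   shift after the turn cm [ 3.218e+01 -1.000e-02  3.617e+01]
turn option (tool axes, apply before shift) [-3.000e-03  3.136e+00  0.000e+00]
   shift after the turn cm [-3.218e+01 -1.000e-02 -3.617e+01]
shift now (before turn) cm [31.97  0.04 36.36]
```

```bash
python3 -m crank '[{"dx":2.4,"dy":0,"dz":2.7,"ax":0,"ay":0,"az":0,"grip":5.5},{"dx":2.4,"dy":0,"dz":2.7,"ax":0,"ay":0,"az":0,"grip":5.5},{"dx":2.4,"dy":0,"dz":2.7,"ax":0,"ay":0,"az":0,"grip":5.5},{"dx":2.4,"dy":0,"dz":2.7,"ax":0,"ay":0,"az":0,"grip":5.5},{"dx":2.4,"dy":0,"dz":2.7,"ax":0,"ay":0,"az":0,"grip":5.5},{"dx":2.4,"dy":0,"dz":2.7,"ax":0,"ay":0,"az":0,"grip":5.5},{"dx":2.4,"dy":0,"dz":2.7,"ax":0,"ay":0,"az":0,"grip":5.5},{"dx":2.4,"dy":0,"dz":2.7,"ax":0,"ay":0,"az":0,"grip":5.5},{"dx":2.4,"dy":0,"dz":2.7,"ax":0,"ay":0,"az":0,"grip":5.5},{"dx":2.4,"dy":0,"dz":2.7,"ax":0,"ay":0,"az":0,"grip":5.5},{"dx":2.4,"dy":0,"dz":2.7,"ax":0,"ay":0,"az":0,"grip":5.5},{"dx":2.4,"dy":0,"dz":2.7,"ax":0,"ay":0,"az":0,"grip":5.5}]'; python3 - <<'E'
from h import *
plan([.432,.106,.15],[.9866,-.1635])
p,d=capture('wrist');cv2.imwrite('pics/w1.png',p)
E
```

```text
clock: 3.1
ee_pos: [0.4015, 0.1446, 0.1515]
ee_rot: [-0.458, 0.457, -0.539, 0.539]
contact_force: [0.4, 1.4, -0.7]
gripper_width: 0.0553
t 3.1 tcp [0.4015 0.1446 0.1515] w 0.0553 F [ 0.4  1.4 -0.7]
tool x [-0.163 -0.987 -0.   ] y [ 0.  0. -1.] z [ 0.987 -0.163  0.   ]
turn option (tool axes, apply before shift) [-0.  0. -0.]
   shift after the turn cm [3.31 0.15 3.65]
turn option (tool axes, apply before shift) [-0.000e+00 -3.141e+00  1.000e-03]
   shift after the turn cm [-3.31  0.15 -3.65]
shift now (before turn) cm [3.31 0.15 3.64]
```

View pics/w1.png

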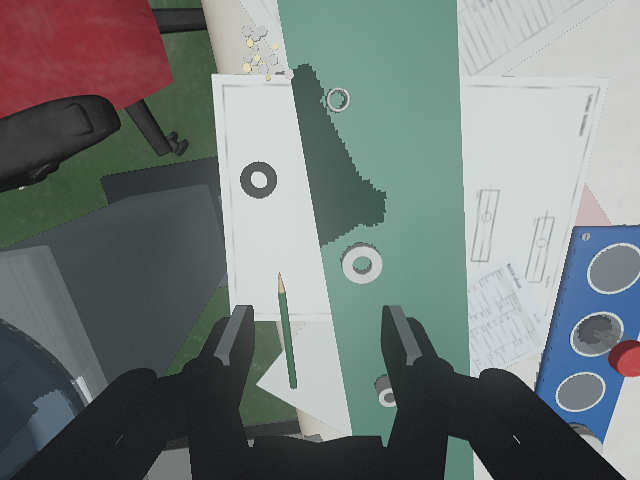

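The wrist view shows spring (338,99), washer (362,263), sleeve (387,390) and two board circles. I'll measure these as a second check.

```bash
cat >> h.py <<'E'
def blobs(cam='wrist',lo=.006,hi=.06,tag=None):
    c=calibration(cam);p,d=capture(cam);P=cloud(c,d);x,y,z=P[...,0],P[...,1],P[...,2]
    if tag: cv2.imwrite(f'pics/{tag}.png',p)
    m=((z>lo)&(z<hi)&(x>0.38)&(x<0.70)&(y>-.31)&(y<.28)).astype(np.uint8)
    n,l,s,ce=cv2.connectedComponentsWithStats(m)
    for i in range(1,n):
        if s[i,4]<30: continue
        q=P[l==i]; top=np.percentile(q[:,2],95); t=q[q[:,2]>top-.003]
        print(np.round(ce[i]),s[i,4],'ext',(np.ptp(t,0)*1000).round(0),'topz',top.round(4),'topmid',np.round((t.min(0)+t.max(0))/2,4)[:2])
    return p,d,c,P
def circ(c,p,seeds,z=.008):
    hsv=cv2.cvtColor(p,cv2.COLOR_BGR2HSV); m=(hsv[...,1]<110).astype(np.uint8)
    for (u,v) in seeds:
        k=np.zeros_like(m);a=slice(max(v-45,0),v+45),slice(max(u-45,0),u+45);k[a]=m[a]
        n,l,s,ce=cv2.connectedComponentsWithStats(k,connectivity=4);i=l[v,u]
        q=pix2plane(c,np.argwhere(l==i)[:,::-1],z);print('circ',ce[i].round(),pix2plane(c,ce[i],z)[0].round(4),(np.ptp(q,0)*1000).round(1))
E
python3 - <<'E'
from h import *
p,d,c,P=blobs(); circ(c,p,[(612,268),(581,392)])
E
```

```text
[332.  94.] 279 ext [16. 16.  4.] topz 0.0264 topmid [0.4322 0.2371]
[592. 325.] 16569 ext [24. 30.  8.] topz 0.0484 topmid [0.6299 0.008 ]
[357. 260.] 1046 ext [34. 34.  4.] topz 0.012 topmid [0.4337 0.1071]
[383. 390.] 469 ext [18. 23.  4.] topz 0.0198 topmid [ 0.4401 -0.0247]
circ [611. 263.] [0.645  0.0679 0.008 ] [46.6 47.5  0. ]
circ [577. 387.] [ 0.624  -0.0582  0.008 ] [46.7 47.6  0. ]
```

```bash
python3 -m crank '[{"dx":1.6,"dy":2,"dz":1.85,"ax":0,"ay":0,"az":0,"grip":5.5},{"dx":1.65,"dy":2,"dz":1.88,"ax":0,"ay":0,"az":0,"grip":5.5},{"dx":0,"dy":3,"dz":0,"ax":0,"ay":0,"az":0,"grip":5.5},{"dx":0,"dy":3,"dz":0,"ax":0,"ay":0,"az":0,"grip":5.5},{"dx":0,"dy":2,"dz":0,"ax":0,"ay":0,"az":0,"grip":5.5},{"dx":0,"dy":1,"dz":0,"ax":0,"ay":0,"az":0,"grip":5.5},{"dx":0,"dy":0,"dz":0,"ax":0,"ay":0,"az":0,"grip":5.5}]'; python3 - <<'E'
from h import *
plan([.433,.1065,.0045])
p,d=capture('wrist');cv2.imwrite('pics/w2.png',p[200:,150:500])
E
```

```text
clock: 3.78
ee_pos: [0.4303, 0.108, 0.0193]
ee_rot: [0.456, -0.459, 0.54, -0.539]
contact_force: [-1.4, 0.8, 0.2]
gripper_width: 0.055
t 3.78 tcp [0.4303 0.108  0.0193] w 0.055 F [-1.4  0.8  0.2]
tool x [-0.163 -0.987  0.001] y [-0.004 -0.001 -1.   ] z [ 0.987 -0.163 -0.003]
shift now (before turn) cm [0.1  1.48 0.29]
```

View pics/w2.png

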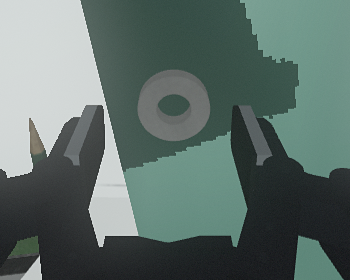

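```bash
python3 -m crank '[{"dx":0.05,"dy":0.7,"dz":0.15,"ax":0,"ay":0,"az":0,"grip":5.5},{"dx":0.05,"dy":0.8,"dz":0.15,"ax":0,"ay":0,"az":0,"grip":5.5},{"dx":0,"dy":0,"dz":0,"ax":0,"ay":0,"az":0,"grip":5.5},{"dx":0,"dy":0,"dz":0,"ax":0,"ay":0,"az":0,"grip":5.5}]'; python3 - <<'E'
from h import *
plan([.433,.1065,.0045])
p,d=capture('wrist');cv2.imwrite('pics/w3.png',p[200:,150:500])
E
```

```text
clock: 4.17
ee_pos: [0.4349, 0.1067, 0.0063]
ee_rot: [0.457, -0.457, 0.539, -0.539]
contact_force: [-1.2, 1.6, -0.5]
gripper_width: 0.0553
t 4.17 tcp [0.4349 0.1067 0.0063] w 0.0553 F [-1.2  1.6 -0.5]
tool x [-0.163 -0.987  0.   ] y [-0. -0. -1.] z [ 0.987 -0.163 -0.   ]
shift now (before turn) cm [ 0.05  0.18 -0.18]
```

View pics/w3.png

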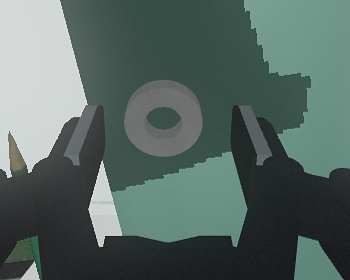

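```bash
python3 - <<'E'
from h import *
c=calibration('wrist');s=get_state();M=toolR(s).as_matrix();t=s['ee_pos']
print('tcp px',proj(c,t)-[150,200],'tip corners', proj(c,[t+M@np.array([a,-.004,b]) for a in(-.011,.011) for b in(-.0275,.0275)])-[150,200])
print('washer px',proj(c,[[.433,.1065,.011]])-[150,200])
blobs(lo=.0085)
E
```

```text
tcp px [[165.22628742 117.72343052]] tip corners [[100.05463009  99.68103926]
 [230.14990909  99.6077317 ]
 [103.05765063 144.32253745]
 [227.42998707 144.25877741]]
washer px [[160.68639348 124.15660298]]
[313. 321.] 3546 ext [34. 35.  4.] topz 0.0118 topmid [0.4338 0.1068]
[222. 354.] 4124 ext [23.  7.  4.] topz 0.0587 topmid [0.3996 0.1225]
[413. 354.] 4111 ext [20. 11.  4.] topz 0.0587 topmid [0.4751 0.109 ]
[141. 372.] 186 ext [11.  3.  3.] topz 0.0598 topmid [0.3854 0.1266]
[494. 372.] 199 ext [11.  3.  3.] topz 0.0598 topmid [0.4904 0.1093]
```

```bash
python3 -m crank '[{"dx":0,"dy":0.18,"dz":-0.1,"ax":0,"ay":0,"az":0,"grip":5.5},{"dx":0,"dy":0,"dz":0,"ax":0,"ay":0,"az":0,"grip":2.5},{"dx":0,"dy":0,"dz":0,"ax":0,"ay":0,"az":0,"grip":2.5},{"dx":0,"dy":0,"dz":0,"ax":0,"ay":0,"az":0,"grip":2.5},{"dx":0,"dy":0,"dz":0,"ax":0,"ay":0,"az":0,"grip":2.5},{"dx":0,"dy":0,"dz":0,"ax":0,"ay":0,"az":0,"grip":2.5},{"dx":0,"dy":0,"dz":0,"ax":0,"ay":0,"az":0,"grip":2.5}]'; python3 - <<'E'
from h import *
plan([.624,-.0588,.1])
E
```

```text
clock: 4.85
ee_pos: [0.4338, 0.1069, 0.0049]
ee_rot: [0.457, -0.457, 0.539, -0.539]
contact_force: [-5.1, -1.2, 11.3]
gripper_width: 0.0294
t 4.85 tcp [0.4338 0.1069 0.0049] w 0.0294 F [-5.1 -1.2 11.3]
tool x [-0.163 -0.987 -0.   ] y [ 0.  0. -1.] z [ 0.987 -0.163  0.   ]
shift now (before turn) cm [13.24 -9.51 21.47]
```

```bash
python3 - <<'E'
from h import *
blobs(lo=.0085,tag='w4')
E
```

```text
[318. 352.] 14020 ext [96. 39.  4.] topz 0.0594 topmid [0.4364 0.1076]
[469. 429.] 66 ext [4. 5. 3.] topz 0.0599 topmid [0.4797 0.092 ]
[166. 430.] 63 ext [4. 4. 3.] topz 0.06 topmid [0.3873 0.1073]
[205. 437.] 57 ext [3. 5. 3.] topz 0.0599 topmid [0.3986 0.1022]
```

View pics/w4.png

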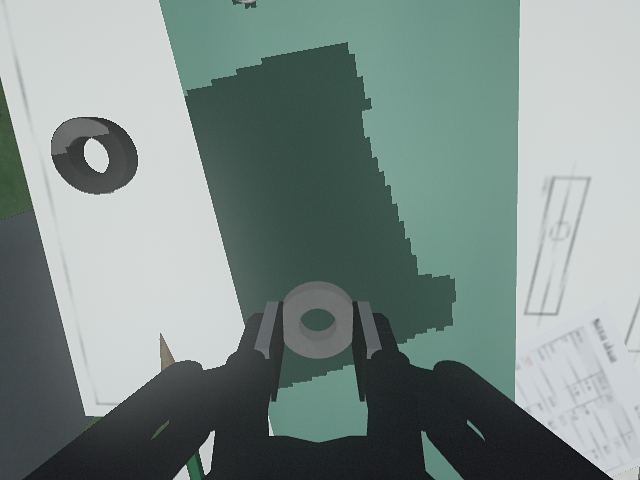

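```bash
python3 -m crank '[{"dx":0,"dy":-0.5,"dz":0,"ax":0,"ay":0,"az":0,"grip":2.5},{"dx":0,"dy":-1.5,"dz":0,"ax":0,"ay":0,"az":0,"grip":2.5},{"dx":0,"dy":-3,"dz":0,"ax":0,"ay":0,"az":0,"grip":2.5},{"dx":0,"dy":-3,"dz":0,"ax":0,"ay":0,"az":0,"grip":2.5},{"dx":0,"dy":0,"dz":0,"ax":0,"ay":0,"az":0,"grip":2.5}]'; python3 - <<'E'
from h import *
plan([.624,-.0588,.085])
c=calibration('wrist');p,d=capture('wrist');P=cloud(c,d);cv2.imwrite('pics/w5.png',p[150:,100:550])
s=get_state();M=toolR(s).as_matrix();q=(P.reshape(-1,3)-s['ee_pos'])@M
k=(abs(q[:,2])<.0165)&(q[:,0]>-.03)&(q[:,0]<.03)&(abs(q[:,1])<.02);q=q[k];print(q.min(0),q.max(0))
t=q[q[:,1]<np.percentile(q[:,1],40)];A=np.c_[q[:,0],q[:,2],np.ones(len(q))]
up=q[q[:,1]<np.median(q[:,1])+.001]; A=np.c_[up[:,0],up[:,2],np.ones(len(up))];print(np.linalg.lstsq(A,up[:,1],rcond=None)[0],len(up),'xmid',(up[:,0].min()+up[:,0].max())/2)
E
```

```text
clock: 5.32
ee_pos: [0.4365, 0.1075, 0.0895]
ee_rot: [-0.459, 0.455, -0.538, 0.54]
contact_force: [2.3, 0.7, 0.6]
gripper_width: 0.0297
t 5.32 tcp [0.4365 0.1075 0.0895] w 0.0297 F [2.3 0.7 0.6]
tool x [-0.163 -0.987 -0.003] y [ 0.006  0.002 -1.   ] z [ 0.987 -0.163  0.006]
shift now (before turn) cm [13.35  0.54 21.21]
[-0.01761767 -0.01998728 -0.01648645] [0.01729812 0.00132293 0.01649913]
[ 0.01160768  0.03951651 -0.00884906] 3518 xmid -0.0001597764929159029
```

View pics/w5.png

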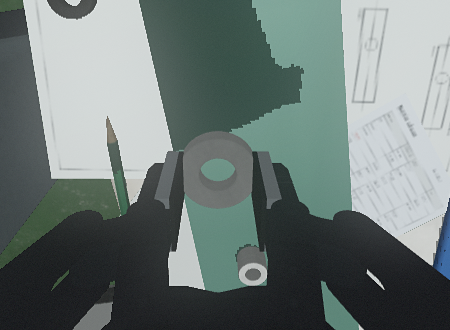

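```bash
python3 -m crank '[{"dx":1.6,"dy":0,"dz":2.6,"ax":0,"ay":0,"az":0,"grip":2.5},{"dx":2,"dy":0,"dz":3.1,"ax":0,"ay":0,"az":0,"grip":2.5},{"dx":2,"dy":0,"dz":3.1,"ax":0,"ay":0,"az":0,"grip":2.5},{"dx":2,"dy":0,"dz":3.1,"ax":0,"ay":0,"az":0,"grip":2.5},{"dx":2,"dy":0,"dz":3.1,"ax":0,"ay":0,"az":0,"grip":2.5},{"dx":2,"dy":0,"dz":3.1,"ax":0,"ay":0,"az":0,"grip":2.5},{"dx":1.6,"dy":0,"dz":2.6,"ax":0,"ay":0,"az":0,"grip":2.5},{"dx":0,"dy":0,"dz":0,"ax":0,"ay":0,"az":0,"grip":2.5},{"dx":0,"dy":0,"dz":0,"ax":0,"ay":0,"az":0,"grip":2.5}]'; python3 - <<'E'
from h import *
plan([.624,-.0588,.03])
p,d=capture('wrist');c=calibration('wrist');cv2.imwrite('pics/w6.png',p)
print(proj(c,[[.624,-.0588,.008],[.6452,.0672,.008],[.603,-.185,.008]]))
E
```

```text
clock: 6.12
ee_pos: [0.6167, -0.0582, 0.083]
ee_rot: [0.457, -0.457, 0.54, -0.539]
contact_force: [-1.4, -0.3, -0.2]
gripper_width: 0.0295
t 6.12 tcp [ 0.6167 -0.0582  0.083 ] w 0.0295 F [-1.4 -0.3 -0.2]
tool x [-0.165 -0.986  0.   ] y [-0.002  0.    -1.   ] z [ 0.986 -0.165 -0.002]
shift now (before turn) cm [-0.06  5.3   0.74]
[[329.014615   257.35008047]
 [331.80599103  29.83623415]
 [327.36772183 416.58741874]]
```

View pics/w6.png

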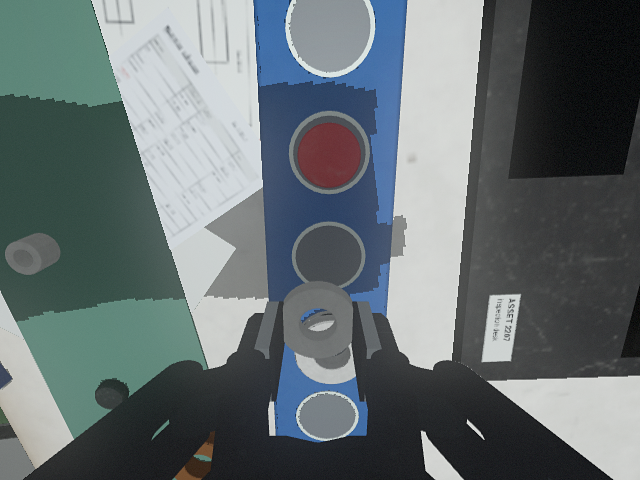

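```bash
python3 -m crank '[{"dx":0,"dy":1.5,"dz":0.35,"ax":0,"ay":0,"az":0,"grip":2.5},{"dx":-0.05,"dy":2,"dz":0.35,"ax":0,"ay":0,"az":0,"grip":2.5},{"dx":0,"dy":1.5,"dz":0,"ax":0,"ay":0,"az":0,"grip":2.5},{"dx":0,"dy":1,"dz":0,"ax":0,"ay":0,"az":0,"grip":2.5},{"dx":0,"dy":0.5,"dz":0,"ax":0,"ay":0,"az":0,"grip":2.5},{"dx":0,"dy":0,"dz":0,"ax":0,"ay":0,"az":0,"grip":2.5},{"dx":0,"dy":0,"dz":0,"ax":0,"ay":0,"az":0,"grip":2.5}]'; python3 - <<'E'
from h import *
plan([.624,-.0588,.011])
E
```

```text
clock: 6.75
ee_pos: [0.6235, -0.0575, 0.0201]
ee_rot: [-0.458, 0.457, -0.539, 0.539]
contact_force: [-0.4, 0.2, 0.9]
gripper_width: 0.0297
t 6.75 tcp [ 0.6235 -0.0575  0.0201] w 0.0297 F [-0.4  0.2  0.9]
tool x [-0.163 -0.987 -0.   ] y [ 0. -0. -1.] z [ 0.987 -0.163  0.   ]
shift now (before turn) cm [0.12 0.91 0.07]
```

```bash
python3 -m crank '[{"dx":0.12,"dy":0.4,"dz":0.05,"ax":0,"ay":0,"az":0,"grip":2.5},{"dx":0,"dy":0.3,"dz":0,"ax":0,"ay":0,"az":0,"grip":2.5},{"dx":0,"dy":0.15,"dz":0,"ax":0,"ay":0,"az":0,"grip":2.5},{"dx":0,"dy":0,"dz":0,"ax":0,"ay":0,"az":0,"grip":2.5},{"dx":0,"dy":0,"dz":0,"ax":0,"ay":0,"az":0,"grip":2.5}]'; python3 - <<'E'
from h import *
plan([.624,-.0588,.011])
E
```

```text
clock: 7.17
ee_pos: [0.6239, -0.0592, 0.0111]
ee_rot: [-0.457, 0.457, -0.539, 0.539]
contact_force: [0.3, -0.6, 0.6]
gripper_width: 0.0297
t 7.17 tcp [ 0.6239 -0.0592  0.0111] w 0.0297 F [ 0.3 -0.6  0.6]
tool x [-0.163 -0.987  0.   ] y [ 0. -0. -1.] z [ 0.987 -0.163  0.   ]
shift now (before turn) cm [-0.04  0.01 -0.  ]
```

```bash
python3 -m crank '[{"dx":0,"dy":0.1,"dz":0,"ax":0,"ay":0,"az":0,"grip":2.5},{"dx":0,"dy":0,"dz":0,"ax":0,"ay":0,"az":0,"grip":2.5},{"dx":0,"dy":0,"dz":0,"ax":0,"ay":0,"az":0,"grip":2.5}]'; python3 -m crank '[{"dx":0,"dy":0,"dz":0,"ax":0,"ay":0,"az":0,"grip":3.3},{"dx":0,"dy":0,"dz":0,"ax":0,"ay":0,"az":0,"grip":4},{"dx":0,"dy":0,"dz":0,"ax":0,"ay":0,"az":0,"grip":5},{"dx":0,"dy":0,"dz":0,"ax":0,"ay":0,"az":0,"grip":5},{"dx":0,"dy":-1,"dz":0,"ax":0,"ay":0,"az":0,"grip":5},{"dx":0,"dy":-3,"dz":0,"ax":0,"ay":0,"az":0,"grip":5},{"dx":0,"dy":-3,"dz":0,"ax":0,"ay":0,"az":0,"grip":5},{"dx":0,"dy":-3,"dz":0,"ax":0,"ay":0,"az":0,"grip":5},{"dx":0,"dy":0,"dz":0,"ax":0,"ay":0,"az":0,"grip":5}]'; python3 - <<'E'
from h import *
blobs(lo=.013,tag='w7'); plan([.442,-.0245,.11])
E
```

```text
clock: 7.42
ee_pos: [0.624, -0.0592, 0.011]
ee_rot: [-0.458, 0.457, -0.539, 0.539]
contact_force: [-5.3, -0.0, 14.4]
gripper_width: 0.0291
clock: 8.17
ee_pos: [0.6266, -0.0594, 0.1168]
ee_rot: [-0.459, 0.455, -0.537, 0.541]
contact_force: [0.9, 0.2, 0.1]
gripper_width: 0.05
[308. 150.] 2294 ext [29. 29.  4.] topz 0.0532 topmid [0.6339 0.007 ]
[312. 244.] 1438 ext [34. 34.  4.] topz 0.018 topmid [ 0.625  -0.0593]
[ 45. 240.] 877 ext [23. 22.  4.] topz 0.0205 topmid [ 0.4428 -0.025 ]
[315. 323.] 2784 ext [49. 49.  4.] topz 0.0238 topmid [ 0.6162 -0.1203]
[186. 443.] 224 ext [15. 20.  3.] topz 0.0175 topmid [ 0.486  -0.2197]
t 8.22 tcp [ 0.6259 -0.0593  0.114 ] w 0.0498 F [ 0.2  0.3 -1.3]
tool x [-0.163 -0.987 -0.   ] y [ 0.006 -0.001 -1.   ] z [ 0.987 -0.163  0.006]
shift now (before turn) cm [ -0.43   0.29 -18.71]
```

View pics/w7.png

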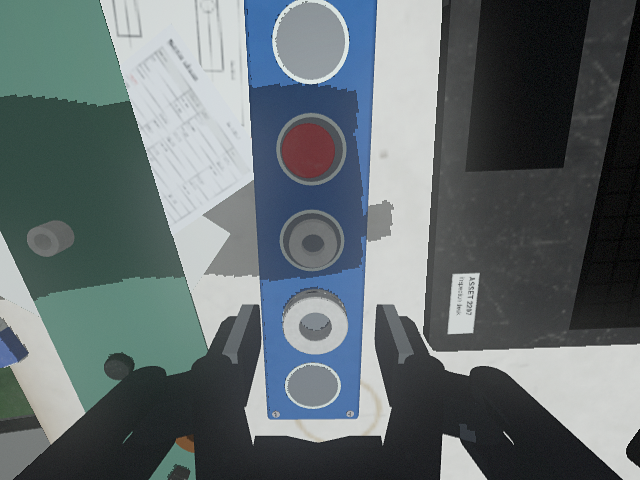

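```bash
python3 -m crank '[{"dx":-0.07,"dy":0,"dz":-2.6,"ax":0,"ay":0,"az":0,"grip":4.5},{"dx":-0.07,"dy":0,"dz":-3.4,"ax":0,"ay":0,"az":0,"grip":4.5},{"dx":-0.07,"dy":0,"dz":-3.4,"ax":0,"ay":0,"az":0,"grip":4.5},{"dx":-0.07,"dy":0,"dz":-3.4,"ax":0,"ay":0,"az":0,"grip":4.5},{"dx":-0.07,"dy":1,"dz":-3.4,"ax":0,"ay":0,"az":0,"grip":4.5},{"dx":-0.07,"dy":2,"dz":-2.4,"ax":0,"ay":0,"az":0,"grip":4.5},{"dx":0,"dy":3,"dz":0,"ax":0,"ay":0,"az":0,"grip":4.5},{"dx":0,"dy":2,"dz":0,"ax":0,"ay":0,"az":0,"grip":4.5},{"dx":0,"dy":0,"dz":0,"ax":0,"ay":0,"az":0,"grip":4.5},{"dx":0,"dy":0,"dz":0,"ax":0,"ay":0,"az":0,"grip":4.5}]'; python3 - <<'E'
from h import *
blobs(lo=.008,tag='w8'); plan([.4427,-.025,.0065])
E
```

```text
clock: 9.05
ee_pos: [0.4401, -0.0245, 0.0297]
ee_rot: [0.457, -0.458, 0.54, -0.539]
contact_force: [0.1, -0.1, 0.3]
gripper_width: 0.0447
[627. 296.] 981 ext [17. 60.  2.] topz 0.0091 topmid [ 0.5917 -0.0473]
[320. 302.] 1793 ext [22. 23.  4.] topz 0.0204 topmid [ 0.4422 -0.025 ]
[249. 331.] 1567 ext [14. 23.  4.] topz 0.059 topmid [ 0.4137 -0.0208]
[386. 331.] 1573 ext [16. 22.  4.] topz 0.0591 topmid [ 0.4698 -0.0286]
[621. 400.] 2781 ext [ 7. 31.  4.] topz 0.0225 topmid [ 0.5943 -0.1215]
[600. 360.] 35 ext [4. 8. 1.] topz 0.0089 topmid [ 0.5826 -0.0859]
[585. 418.] 43 ext [5. 8. 1.] topz 0.0087 topmid [ 0.5777 -0.1248]
[592. 432.] 44 ext [10.  7.  2.] topz 0.0091 topmid [ 0.5829 -0.1357]
[584. 442.] 36 ext [10.  8.  1.] topz 0.0088 topmid [ 0.5777 -0.1426]
[625. 470.] 339 ext [21. 17.  2.] topz 0.0091 topmid [ 0.6026 -0.1693]
t 9.1 tcp [ 0.4412 -0.0246  0.0306] w 0.045 F [ 1.3 -0.4 -0.1]
tool x [-0.163 -0.987  0.   ] y [-0.  0. -1.] z [ 0.987 -0.163 -0.   ]
shift now (before turn) cm [0.01 2.41 0.16]
```

View pics/w8.png

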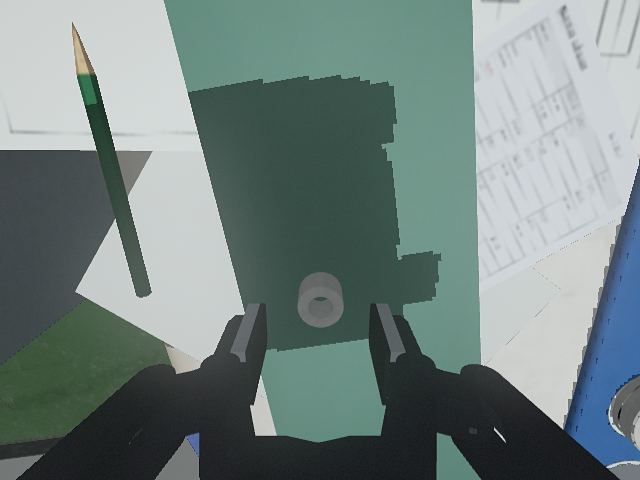

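```bash
python3 -m crank '[{"dx":0,"dy":1,"dz":0.1,"ax":0,"ay":0,"az":0,"grip":4.5},{"dx":0,"dy":1,"dz":0,"ax":0,"ay":0,"az":0,"grip":4.5},{"dx":0,"dy":0.35,"dz":0,"ax":0,"ay":0,"az":0,"grip":4.5},{"dx":0,"dy":0,"dz":0,"ax":0,"ay":0,"az":0,"grip":1.5},{"dx":0,"dy":0,"dz":0,"ax":0,"ay":0,"az":0,"grip":1.5},{"dx":0,"dy":0,"dz":0,"ax":0,"ay":0,"az":0,"grip":1.5},{"dx":0,"dy":0,"dz":0,"ax":0,"ay":0,"az":0,"grip":1.5},{"dx":0,"dy":0,"dz":0,"ax":0,"ay":0,"az":0,"grip":1.5},{"dx":0,"dy":0,"dz":0,"ax":0,"ay":0,"az":0,"grip":1.5}]'; python3 - <<'E'
from h import *
plan([.625,-.0593,.1])
E
```

```text
clock: 9.85
ee_pos: [0.4426, -0.0248, 0.0076]
ee_rot: [-0.458, 0.457, -0.539, 0.54]
contact_force: [-2.3, -0.1, 5.0]
gripper_width: 0.019
t 9.85 tcp [ 0.4426 -0.0248  0.0076] w 0.019 F [-2.3 -0.1  5. ]
tool x [-0.163 -0.987 -0.   ] y [ 0.001 -0.    -1.   ] z [ 0.987 -0.163  0.001]
shift now (before turn) cm [ 0.42 -9.22 18.57]
```

```bash
python3 -m crank '[{"dx":0,"dy":-1,"dz":0,"ax":0,"ay":0,"az":0,"grip":1.5},{"dx":0,"dy":-3,"dz":0,"ax":0,"ay":0,"az":0,"grip":1.5},{"dx":0.07,"dy":-3,"dz":2.3,"ax":0,"ay":0,"az":0,"grip":1.5},{"dx":0.07,"dy":-1,"dz":3.4,"ax":0,"ay":0,"az":0,"grip":1.5},{"dx":0.07,"dy":0,"dz":3.5,"ax":0,"ay":0,"az":0,"grip":1.5},{"dx":0.07,"dy":0,"dz":3.4,"ax":0,"ay":0,"az":0,"grip":1.5},{"dx":0.07,"dy":0,"dz":3.2,"ax":0,"ay":0,"az":0,"grip":1.5},{"dx":0.07,"dy":0,"dz":2.7,"ax":0,"ay":0,"az":0,"grip":1.5},{"dx":0,"dy":0,"dz":0,"ax":0,"ay":0,"az":0,"grip":1.5},{"dx":0,"dy":0,"dz":0,"ax":0,"ay":0,"az":0,"grip":1.5}]'; python3 - <<'E'
from h import *
plan([.625,-.0593,.03])
p,d=capture('wrist');cv2.imwrite('pics/w9.png',p[150:450,150:550])
E
```

```text
clock: 10.68
ee_pos: [0.6248, -0.0594, 0.0866]
ee_rot: [-0.457, 0.457, -0.539, 0.539]
contact_force: [-1.0, 1.0, -0.3]
gripper_width: 0.019
t 10.68 tcp [ 0.6248 -0.0594  0.0866] w 0.019 F [-1.   1.  -0.3]
tool x [-0.164 -0.987 -0.   ] y [ 0. -0. -1.] z [ 0.987 -0.164  0.   ]
shift now (before turn) cm [-0.01  5.66  0.02]
```

View pics/w9.png

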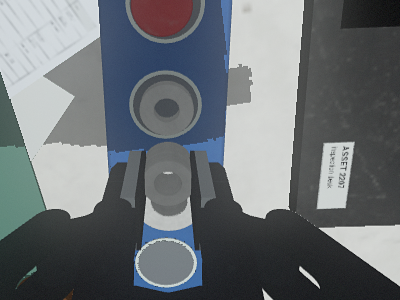

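```bash
python3 -m crank '[{"dx":0,"dy":1.5,"dz":0,"ax":0,"ay":0,"az":0,"grip":1.5},{"dx":0,"dy":2,"dz":0,"ax":0,"ay":0,"az":0,"grip":1.5},{"dx":0,"dy":1.5,"dz":0,"ax":0,"ay":0,"az":0,"grip":1.5},{"dx":0,"dy":0.8,"dz":0,"ax":0,"ay":0,"az":0,"grip":1.5},{"dx":0,"dy":0.4,"dz":0,"ax":0,"ay":0,"az":0,"grip":1.5},{"dx":0,"dy":0,"dz":0,"ax":0,"ay":0,"az":0,"grip":1.5},{"dx":0,"dy":0,"dz":0,"ax":0,"ay":0,"az":0,"grip":1.5}]'; python3 - <<'E'
from h import *
plan([.625,-.0593,.0226])
E
```

```text
clock: 11.32
ee_pos: [0.624, -0.0591, 0.0255]
ee_rot: [-0.458, 0.457, -0.539, 0.539]
contact_force: [0.5, -0.4, -0.2]
gripper_width: 0.0192
t 11.32 tcp [ 0.624  -0.0591  0.0255] w 0.0192 F [ 0.5 -0.4 -0.2]
tool x [-0.163 -0.987 -0.   ] y [ 0.001 -0.    -1.   ] z [ 0.987 -0.163  0.001]
shift now (before turn) cm [0.01 0.29 0.1 ]
```

```bash
python3 -m crank '[{"dx":0,"dy":0.15,"dz":0.08,"ax":0,"ay":0,"az":0,"grip":1.5},{"dx":0,"dy":0.1,"dz":0,"ax":0,"ay":0,"az":0,"grip":1.5},{"dx":0,"dy":0.05,"dz":0,"ax":0,"ay":0,"az":0,"grip":1.5},{"dx":0,"dy":0,"dz":0,"ax":0,"ay":0,"az":0,"grip":1.5},{"dx":0,"dy":0,"dz":0,"ax":0,"ay":0,"az":0,"grip":1.5}]'
```

```text
clock: 11.73
ee_pos: [0.6253, -0.0593, 0.0226]
ee_rot: [-0.458, 0.457, -0.539, 0.54]
contact_force: [-1.8, 0.0, 9.1]
gripper_width: 0.0192
```

Contact on the washer, so I release and back off.

```bash
python3 -m crank '[{"dx":0,"dy":0,"dz":0,"ax":0,"ay":0,"az":0,"grip":2.3},{"dx":0,"dy":0,"dz":0,"ax":0,"ay":0,"az":0,"grip":3},{"dx":0,"dy":0,"dz":0,"ax":0,"ay":0,"az":0,"grip":4},{"dx":0,"dy":0,"dz":0,"ax":0,"ay":0,"az":0,"grip":4.5},{"dx":0,"dy":-1,"dz":0,"ax":0,"ay":0,"az":0,"grip":4.5},{"dx":0,"dy":-3,"dz":0,"ax":0,"ay":0,"az":0,"grip":4.5},{"dx":0,"dy":-3,"dz":0,"ax":0,"ay":0,"az":0,"grip":4.5},{"dx":0,"dy":-2,"dz":0,"ax":0,"ay":0,"az":0,"grip":4.5},{"dx":0,"dy":0,"dz":0,"ax":0,"ay":0,"az":0,"grip":4.5}]'; python3 - <<'E'
from h import *
blobs(lo=.013,tag='w10'); print(); blobs(lo=.028); plan([.447,-.140,.11])
E
```

```text
clock: 12.48
ee_pos: [0.6269, -0.0595, 0.117]
ee_rot: [-0.459, 0.456, -0.538, 0.541]
contact_force: [0.2, -0.3, 0.8]
gripper_width: 0.0449
[308. 150.] 2293 ext [29. 29.  5.] topz 0.0532 topmid [0.6339 0.007 ]
[312. 244.] 1756 ext [22. 22.  5.] topz 0.0352 topmid [ 0.6261 -0.0599]
[315. 323.] 2774 ext [49. 48.  4.] topz 0.0238 topmid [ 0.6162 -0.1202]
[190. 444.] 233 ext [16. 20.  3.] topz 0.0176 topmid [ 0.4898 -0.2209]

[309. 150.] 2345 ext [30. 30.  4.] topz 0.0532 topmid [0.6338 0.007 ]
[316. 253.] 768 ext [22. 22.  4.] topz 0.0355 topmid [ 0.6262 -0.0597]
t 12.58 tcp [ 0.6252 -0.0593  0.1127] w 0.045 F [ 0.1  0.3 -0.2]
tool x [-0.163 -0.987 -0.   ] y [ 0.002 -0.    -1.   ] z [ 0.987 -0.163  0.002]
shift now (before turn) cm [ 10.87   0.24 -16.27]
```

View pics/w10.png

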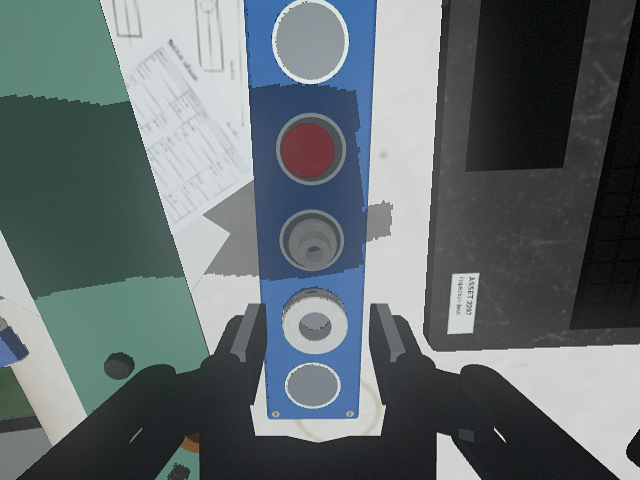

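```bash
python3 -m crank '[{"dx":1.5,"dy":0,"dz":-2.3,"ax":0,"ay":0,"az":0,"grip":4.5},{"dx":2.1,"dy":0,"dz":-3.1,"ax":0,"ay":0,"az":0,"grip":4.5},{"dx":2.1,"dy":0,"dz":-3.1,"ax":0,"ay":0,"az":0,"grip":4.5},{"dx":2.1,"dy":0,"dz":-3.1,"ax":0,"ay":0,"az":0,"grip":4.5},{"dx":1.7,"dy":1,"dz":-2.5,"ax":0,"ay":0,"az":0,"grip":4.5},{"dx":1.37,"dy":2,"dz":-2.17,"ax":0,"ay":0,"az":0,"grip":4.5},{"dx":0,"dy":3,"dz":0,"ax":0,"ay":0,"az":0,"grip":4.5},{"dx":0,"dy":2.5,"dz":0,"ax":0,"ay":0,"az":0,"grip":4.5},{"dx":0,"dy":0,"dz":0,"ax":0,"ay":0,"az":0,"grip":4.5},{"dx":0,"dy":0,"dz":0,"ax":0,"ay":0,"az":0,"grip":4.5}]'; python3 - <<'E'
from h import *
blobs(lo=.006,tag='w11'); plan([.447,-.140,.0045])
E
```

```text
clock: 13.42
ee_pos: [0.445, -0.1395, 0.0257]
ee_rot: [0.457, -0.458, 0.54, -0.538]
contact_force: [0.6, 0.6, -0.9]
gripper_width: 0.0449
[608. 262.] 18242 ext [ 49. 186.   7.] topz 0.0091 topmid [ 0.5829 -0.1296]
[324. 299.] 1505 ext [21. 21.  4.] topz 0.0118 topmid [ 0.4491 -0.1402]
[248. 334.] 1888 ext [14. 23.  4.] topz 0.0587 topmid [ 0.4186 -0.1355]
[387. 334.] 1910 ext [16. 23.  4.] topz 0.0589 topmid [ 0.4746 -0.1437]
[449. 365.] 359 ext [11.  3.  5.] topz 0.0164 topmid [ 0.505  -0.1854]
[273. 410.] 1462 ext [13.  8.  4.] topz 0.0321 topmid [ 0.4144 -0.1894]
[444. 440.] 165 ext [ 9. 10.  2.] topz 0.0176 topmid [ 0.5002 -0.2283]
t 13.47 tcp [ 0.4462 -0.1398  0.0269] w 0.0448 F [-0.   0.   0.8]
tool x [-0.163 -0.987 -0.   ] y [-0.001  0.    -1.   ] z [ 0.987 -0.163 -0.001]
shift now (before turn) cm [0.01 2.24 0.09]
```

View pics/w11.png

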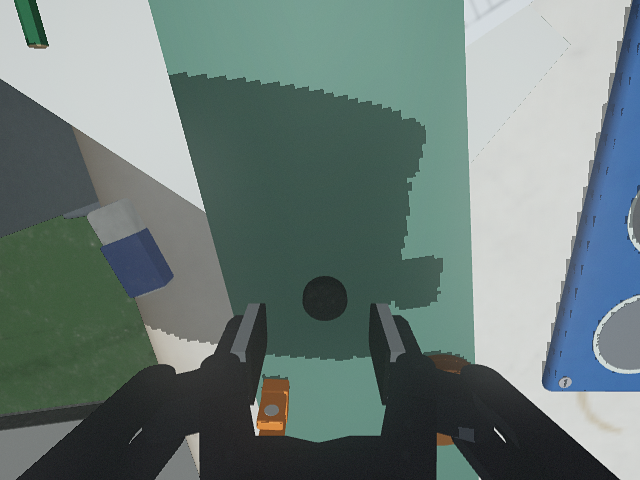

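```bash
python3 -m crank '[{"dx":0,"dy":0.9,"dz":0.2,"ax":0,"ay":0,"az":0,"grip":4.5},{"dx":0,"dy":0.9,"dz":0,"ax":0,"ay":0,"az":0,"grip":4.5},{"dx":0,"dy":0.4,"dz":0,"ax":0,"ay":0,"az":0,"grip":4.5},{"dx":0,"dy":0,"dz":0,"ax":0,"ay":0,"az":0,"grip":1.5},{"dx":0,"dy":0,"dz":0,"ax":0,"ay":0,"az":0,"grip":1.5},{"dx":0,"dy":0,"dz":0,"ax":0,"ay":0,"az":0,"grip":1.5},{"dx":0,"dy":0,"dz":0,"ax":0,"ay":0,"az":0,"grip":1.5},{"dx":0,"dy":0,"dz":0,"ax":0,"ay":0,"az":0,"grip":1.5},{"dx":0,"dy":0,"dz":0,"ax":0,"ay":0,"az":0,"grip":1.5}]'; python3 - <<'E'
from h import *
plan([.626,-.0597,.11])
E
```

```text
clock: 14.22
ee_pos: [0.4485, -0.1403, 0.0047]
ee_rot: [-0.457, 0.457, -0.539, 0.539]
contact_force: [0.9, -0.2, 1.6]
gripper_width: 0.0175
t 14.22 tcp [ 0.4485 -0.1403  0.0047] w 0.0175 F [ 0.9 -0.2  1.6]
tool x [-0.163 -0.987  0.   ] y [ 0. -0. -1.] z [ 0.987 -0.163  0.   ]
shift now (before turn) cm [-10.85 -10.52  16.2 ]
```

```bash
python3 -m crank '[{"dx":0,"dy":-1,"dz":0,"ax":0,"ay":0,"az":0,"grip":1.5},{"dx":0,"dy":-3,"dz":0,"ax":0,"ay":0,"az":0,"grip":1.5},{"dx":0,"dy":-3.5,"dz":0,"ax":0,"ay":0,"az":0,"grip":1.5},{"dx":-1.4,"dy":-2,"dz":2.2,"ax":0,"ay":0,"az":0,"grip":1.5},{"dx":-2.1,"dy":-0.5,"dz":3.1,"ax":0,"ay":0,"az":0,"grip":1.5},{"dx":-2.1,"dy":0,"dz":3.1,"ax":0,"ay":0,"az":0,"grip":1.5},{"dx":-2.1,"dy":0,"dz":3.1,"ax":0,"ay":0,"az":0,"grip":1.5},{"dx":-1.8,"dy":0,"dz":2.6,"ax":0,"ay":0,"az":0,"grip":1.5},{"dx":-1.35,"dy":0,"dz":2.1,"ax":0,"ay":0,"az":0,"grip":1.5},{"dx":0,"dy":0,"dz":0,"ax":0,"ay":0,"az":0,"grip":1.5},{"dx":0,"dy":0,"dz":0,"ax":0,"ay":0,"az":0,"grip":1.5}]'; python3 - <<'E'
from h import *
plan([.626,-.0597,.04])
p,d=capture('wrist');cv2.imwrite('pics/w12.png',p[150:450,150:550])
E
```

```text
clock: 15.13
ee_pos: [0.6264, -0.059, 0.1039]
ee_rot: [0.458, -0.458, 0.539, -0.539]
contact_force: [-1.0, -0.6, 0.4]
gripper_width: 0.0171
t 15.13 tcp [ 0.6264 -0.059   0.1039] w 0.0171 F [-1.  -0.6  0.4]
tool x [-0.162 -0.987  0.   ] y [-0.001  0.    -1.   ] z [ 0.987 -0.162 -0.001]
shift now (before turn) cm [ 0.07  6.39 -0.03]
```

View pics/w12.png

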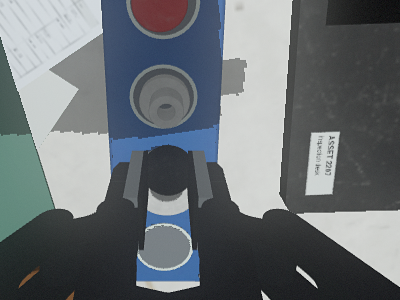

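```bash
python3 -m crank '[{"dx":0.03,"dy":1.5,"dz":0,"ax":0,"ay":0,"az":0,"grip":1.5},{"dx":0.03,"dy":2,"dz":0,"ax":0,"ay":0,"az":0,"grip":1.5},{"dx":0,"dy":1.5,"dz":0,"ax":0,"ay":0,"az":0,"grip":1.5},{"dx":0,"dy":0.8,"dz":0,"ax":0,"ay":0,"az":0,"grip":1.5},{"dx":0,"dy":0.4,"dz":0,"ax":0,"ay":0,"az":0,"grip":1.5},{"dx":0,"dy":0,"dz":0,"ax":0,"ay":0,"az":0,"grip":1.5},{"dx":0,"dy":0,"dz":0,"ax":0,"ay":0,"az":0,"grip":1.5},{"dx":0,"dy":0,"dz":0,"ax":0,"ay":0,"az":0,"grip":1.5}]'; python3 - <<'E'
from h import *
plan([.626,-.0597,.0377])
E
```

```text
clock: 15.85
ee_pos: [0.6262, -0.0604, 0.0436]
ee_rot: [-0.458, 0.457, -0.539, 0.54]
contact_force: [-0.4, 0.2, 0.2]
gripper_width: 0.0173
t 15.85 tcp [ 0.6262 -0.0604  0.0436] w 0.0173 F [-0.4  0.2  0.2]
tool x [-0.163 -0.987 -0.   ] y [ 0.001 -0.    -1.   ] z [ 0.987 -0.163  0.001]
shift now (before turn) cm [-0.07  0.59 -0.04]
```

```bash
python3 -m crank '[{"dx":-0.05,"dy":0.3,"dz":-0.03,"ax":0,"ay":0,"az":0,"grip":1.5},{"dx":0,"dy":0.2,"dz":0,"ax":0,"ay":0,"az":0,"grip":1.5},{"dx":0,"dy":0.08,"dz":0,"ax":0,"ay":0,"az":0,"grip":1.5},{"dx":0,"dy":0,"dz":0,"ax":0,"ay":0,"az":0,"grip":1.5},{"dx":0,"dy":0,"dz":0,"ax":0,"ay":0,"az":0,"grip":1.5}]'
```

```text
clock: 16.27
ee_pos: [0.6259, -0.0596, 0.0373]
ee_rot: [-0.458, 0.457, -0.539, 0.539]
contact_force: [-1.7, 1.0, 6.7]
gripper_width: 0.0174
```

```bash
python3 -m crank '[{"dx":0,"dy":0,"dz":0,"ax":0,"ay":0,"az":0,"grip":2.2},{"dx":0,"dy":0,"dz":0,"ax":0,"ay":0,"az":0,"grip":3},{"dx":0,"dy":0,"dz":0,"ax":0,"ay":0,"az":0,"grip":4},{"dx":0,"dy":0,"dz":0,"ax":0,"ay":0,"az":0,"grip":4.5},{"dx":0,"dy":-1,"dz":0,"ax":0,"ay":0,"az":0,"grip":4.5},{"dx":0,"dy":-3,"dz":0,"ax":0,"ay":0,"az":0,"grip":4.5},{"dx":0,"dy":-3.5,"dz":0,"ax":0,"ay":0,"az":0,"grip":4.5},{"dx":0,"dy":0,"dz":0,"ax":0,"ay":0,"az":0,"grip":4.5},{"dx":0,"dy":0,"dz":0,"ax":0,"ay":0,"az":0,"grip":4.5}]'; python3 - <<'E'
from h import *
blobs(lo=.013,tag='w13'); print(); blobs(lo=.028); plan([.459,-.268,.11],[-.7392,.6735])
E
```

```text
clock: 17.02
ee_pos: [0.6271, -0.0598, 0.1145]
ee_rot: [-0.458, 0.456, -0.538, 0.54]
contact_force: [0.2, -0.2, 0.3]
gripper_width: 0.045
[307. 150.] 2349 ext [29. 29.  4.] topz 0.0532 topmid [0.6339 0.0069]
[313. 247.] 2016 ext [22. 21.  5.] topz 0.0442 topmid [ 0.6269 -0.06  ]
[315. 324.] 2831 ext [49. 49.  4.] topz 0.0238 topmid [ 0.6163 -0.1206]
[190. 446.] 252 ext [18. 21.  4.] topz 0.0174 topmid [ 0.4899 -0.2208]

[309. 150.] 2383 ext [29. 29.  4.] topz 0.0532 topmid [0.6339 0.007 ]
[316. 256.] 1112 ext [22. 22.  4.] topz 0.0444 topmid [ 0.6269 -0.0599]
t 17.12 tcp [ 0.6254 -0.0597  0.1117] w 0.045 F [-0.4 -0.3 -0. ]
tool x [-0.163 -0.987 -0.   ] y [-0.  0. -1.] z [ 0.987 -0.163 -0.   ]
turn option (tool axes, apply before shift) [ 0.    -2.567 -0.   ]
   shift after the turn cm [-26.61   0.17  -1.73]
turn option (tool axes, apply before shift) [0.    0.575 0.   ]
   shift after the turn cm [26.61  0.17  1.73]
shift now (before turn) cm [ 23.27   0.17 -13.02]
```

View pics/w13.png

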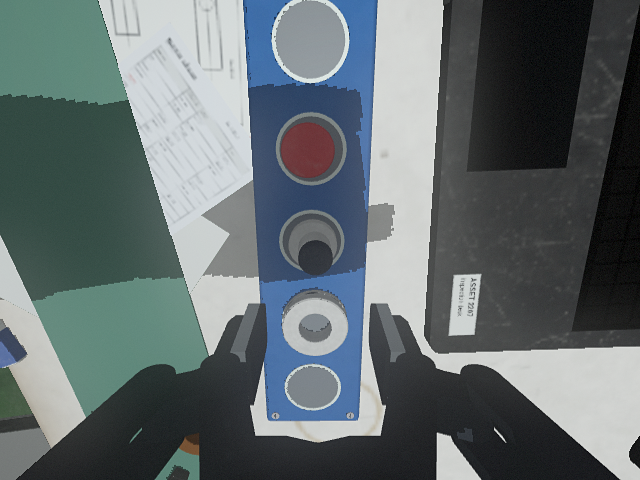

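```bash
python3 -m crank '[{"dx":2.2,"dy":0,"dz":-1.2,"ax":0,"ay":0,"az":0,"grip":5},{"dx":3.1,"dy":0,"dz":-1.75,"ax":0,"ay":0,"az":0,"grip":5},{"dx":3.1,"dy":0,"dz":-1.75,"ax":0,"ay":0,"az":0,"grip":5},{"dx":3.1,"dy":0,"dz":-1.75,"ax":0,"ay":0,"az":0,"grip":5},{"dx":3.1,"dy":0,"dz":-1.75,"ax":0,"ay":0,"az":0,"grip":5},{"dx":3.1,"dy":0,"dz":-1.75,"ax":0,"ay":0,"az":0,"grip":5},{"dx":3.1,"dy":0,"dz":-1.75,"ax":0,"ay":0,"az":0,"grip":5},{"dx":2.5,"dy":0,"dz":-1.3,"ax":0,"ay":0,"az":0,"grip":5},{"dx":0,"dy":0,"dz":0,"ax":0,"ay":0,"az":0,"grip":5},{"dx":0,"dy":0,"dz":0,"ax":0,"ay":0,"az":0,"grip":5}]'; python3 - <<'E'
from h import *
p,d,c,P=blobs(lo=.01,tag='w14')
q=P[(P[...,2]>.025)&(P[...,2]<.036)&(np.hypot(P[...,0]-.459,P[...,1]+.268)<.02)]
print(len(q),q.min(0),q.max(0),cv2.minAreaRect((q[:,:2]*1000).astype(np.float32)))
plan([.459,-.268,.11])
print(proj(c,[[.459,-.268,.03]]))
u,v=proj(c,[[.459,-.268,.03]])[0].astype(int)
cv2.imwrite('pics/w14c.png',cv2.resize(p[v-50:v+50,u-60:u+60],None,fx=5,fy=5,interpolation=cv2.INTER_CUBIC))
E
```

```text
clock: 17.95
ee_pos: [0.458, -0.269, 0.1109]
ee_rot: [0.457, -0.457, 0.54, -0.539]
contact_force: [-0.1, 0.3, 0.2]
gripper_width: 0.05
[368. 146.] 3816 ext [49. 49.  4.] topz 0.0182 topmid [ 0.5013 -0.209 ]
[226. 154.] 988 ext [17. 22.  5.] topz 0.0329 topmid [ 0.4129 -0.1974]
[320. 249.] 856 ext [22. 23.  4.] topz 0.0327 topmid [ 0.461  -0.2694]
[452. 253.] 404 ext [16. 16.  4.] topz 0.0158 topmid [ 0.5509 -0.2904]
[585. 258.] 940 ext [50.  3.  6.] topz 0.0206 topmid [ 0.641  -0.3085]
430 [ 0.44989203 -0.28096558  0.02501523] [ 0.47221688 -0.2578944   0.03361057] ((460.8200378417969, -269.4070739746094), (21.845775604248047, 13.194377899169922), 47.48200988769531)
t 18.0 tcp [ 0.4588 -0.2682  0.111 ] w 0.0499 F [-0.5 -0.3  0.6]
tool x [-0.164 -0.986 -0.001] y [-0.001  0.001 -1.   ] z [ 0.986 -0.164 -0.001]
shift now (before turn) cm [-0.03  0.1   0.02]
[[317.45980074 252.54910382]]
```

View pics/w14.png

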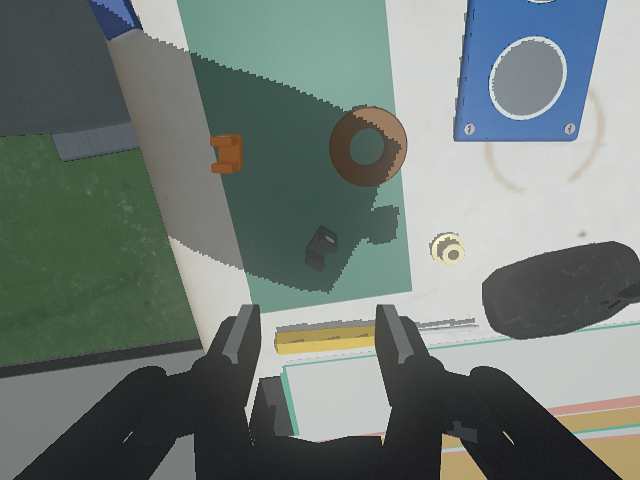

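View pics/w14c.png

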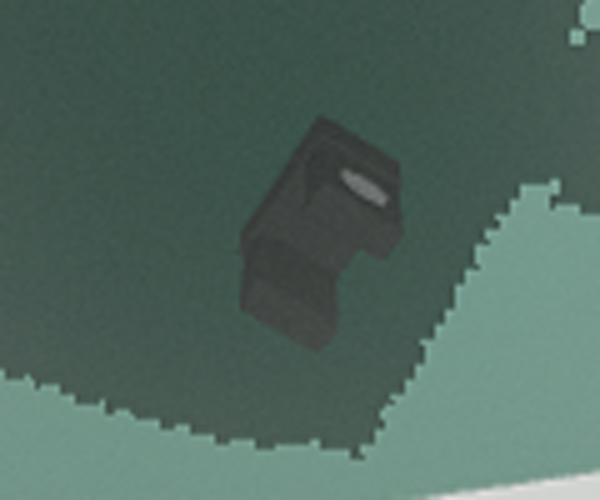

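```bash
python3 - <<'E'
from h import *
for n in('scene','wrist'):
    p,d=capture(n);P=cloud(calibration(n),d)
    for y0 in (-.30,-.32,-.34,-.36,-.38,-.40,-.42,-.45):
        k=(P[...,1]<y0)&(P[...,1]>y0-.02)&(P[...,0]>.3)&(P[...,0]<.65)
        q=P[k]; print(n,y0,len(q), np.nanpercentile(q[:,2],[50,90,99]).round(3) if len(q) else '')
s=get_state();c=calibration('wrist');print('cam in tool',(toolR(s).as_matrix().T@(c['cam_to_world'][:3,3]-s['ee_pos'])).round(3))
plan([.4608,-.2694,.05],[.737,-.676])
E
```

```text
scene -0.3 8081 [0.336 0.454 0.476]
scene -0.32 4744 [0.006 0.458 0.475]
scene -0.34 2090 [0.    0.017 0.019]
scene -0.36 2457 [0.014 0.227 0.229]
scene -0.38 5565 [0.157 0.229 0.23 ]
scene -0.4 6390 [0.18  0.298 0.334]
scene -0.42 5690 [0.163 0.247 0.322]
scene -0.45 3964 [0.121 0.209 0.229]
wrist -0.3 11419 [0.002 0.024 0.031]
wrist -0.32 9348 [0.001 0.034 0.037]
wrist -0.34 6030 [0.014 0.033 0.036]
wrist -0.36 12908 [0.02  0.094 0.101]
wrist -0.38 6591 [0.02  0.101 0.102]
wrist -0.4 4112 [0.02  0.022 0.101]
wrist -0.42 1604 [0.02  0.021 0.022]
wrist -0.45 0 
cam in tool [-0.083 -0.143  0.001]
t 18.1 tcp [ 0.4595 -0.2675  0.1112] w 0.0498 F [-0.4  0.3 -0.1]
tool x [-0.162 -0.987 -0.001] y [-0.001  0.001 -1.   ] z [ 0.987 -0.162 -0.001]
turn option (tool axes, apply before shift) [ 0.001  0.579 -0.   ]
   shift after the turn cm [0.05 6.12 0.22]
turn option (tool axes, apply before shift) [-0.000e+00 -2.563e+00 -1.000e-03]
   shift after the turn cm [-0.05  6.12 -0.22]
shift now (before turn) cm [0.17 6.12 0.16]
```

```bash
python3 -m crank '[{"dx":0,"dy":0,"dz":0,"ax":0,"ay":0.116,"az":0,"grip":4},{"dx":0,"dy":0,"dz":0,"ax":0,"ay":0.116,"az":0,"grip":4},{"dx":0,"dy":0,"dz":0,"ax":0,"ay":0.116,"az":0,"grip":4},{"dx":0,"dy":0,"dz":0,"ax":0,"ay":0.116,"az":0,"grip":4},{"dx":0,"dy":1,"dz":0,"ax":0,"ay":0.116,"az":0,"grip":4},{"dx":0,"dy":2.5,"dz":0.15,"ax":0,"ay":0,"az":0,"grip":4},{"dx":0,"dy":2.2,"dz":0,"ax":0,"ay":0,"az":0,"grip":4},{"dx":0,"dy":0,"dz":0,"ax":0,"ay":0,"az":0,"grip":4},{"dx":0,"dy":0,"dz":0,"ax":0,"ay":0,"az":0,"grip":4}]'; python3 - <<'E'
from h import *
p,d,c,P=blobs(lo=.01,tag='w15')
q=P[(P[...,2]>.028)&(P[...,2]<.036)&(np.hypot(P[...,0]-.459,P[...,1]+.268)<.02)]
print(len(q),cv2.minAreaRect((q[:,:2]*1000).astype(np.float32)))
plan([.4608,-.2694,.007],[.737,-.676])
E
```

```text
clock: 18.85
ee_pos: [0.4601, -0.2681, 0.0542]
ee_rot: [0.284, -0.285, 0.648, -0.647]
contact_force: [0.0, 0.3, 1.1]
gripper_width: 0.04
[295. 144.] 6574 ext [49. 49.  4.] topz 0.0182 topmid [ 0.5012 -0.209 ]
[622. 130.] 607 ext [17.  2.  5.] topz 0.0189 topmid [ 0.6198 -0.3088]
[476. 199.] 791 ext [16. 16.  4.] topz 0.0159 topmid [ 0.5508 -0.2904]
[156. 249.] 1634 ext [17. 23.  4.] topz 0.0328 topmid [ 0.413  -0.1974]
[319. 288.] 1366 ext [23. 23.  4.] topz 0.0326 topmid [ 0.4612 -0.2699]
[271. 324.] 58 ext [14. 16.  3.] topz 0.0597 topmid [ 0.4463 -0.2551]
[364. 322.] 56 ext [13. 14.  3.] topz 0.0597 topmid [ 0.4765 -0.2816]
632 ((460.8871154785156, -269.7468566894531), (22.13218879699707, 12.482699394226074), 48.54590606689453)
t 18.9 tcp [ 0.4608 -0.2688  0.0553] w 0.0401 F [0.1 0.6 0.7]
tool x [-0.676 -0.737  0.   ] y [-0.  0. -1.] z [ 0.737 -0.676 -0.   ]
turn option (tool axes, apply before shift) [ 0.    -0.001  0.   ]
   shift after the turn cm [0.05 4.83 0.04]
turn option (tool axes, apply before shift) [-0.000e+00  3.141e+00  1.000e-03]
   shift after the turn cm [-0.05  4.83 -0.04]
shift now (before turn) cm [0.05 4.83 0.04]
```

View pics/w15.png

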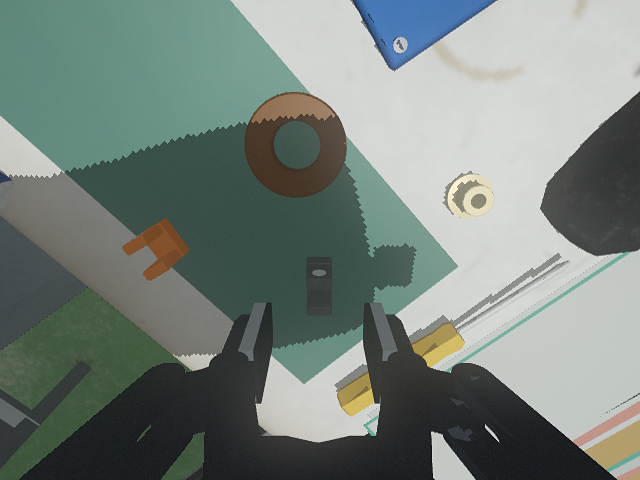

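Aligned with the dark fork at (319,285); its narrow axis runs along the jaws. Descending and closing.

```bash
python3 -m crank '[{"dx":0.05,"dy":1.5,"dz":0.04,"ax":0,"ay":0,"az":0,"grip":4},{"dx":0,"dy":1.8,"dz":0,"ax":0,"ay":0,"az":0,"grip":4},{"dx":0,"dy":1,"dz":0,"ax":0,"ay":0,"az":0,"grip":4},{"dx":0,"dy":0.5,"dz":0,"ax":0,"ay":0,"az":0,"grip":4},{"dx":0,"dy":0,"dz":0,"ax":0,"ay":0,"az":0,"grip":4},{"dx":0,"dy":0,"dz":0,"ax":0,"ay":0,"az":0,"grip":0.8},{"dx":0,"dy":0,"dz":0,"ax":0,"ay":0,"az":0,"grip":0.8},{"dx":0,"dy":0,"dz":0,"ax":0,"ay":0,"az":0,"grip":0.8},{"dx":0,"dy":0,"dz":0,"ax":0,"ay":0,"az":0,"grip":0.8},{"dx":0,"dy":0,"dz":0,"ax":0,"ay":0,"az":0,"grip":0.8},{"dx":0,"dy":0,"dz":0,"ax":0,"ay":0,"az":0,"grip":0.8}]'; python3 - <<'E'
from h import *
plan([.6035,-.1853,.10],[.9866,-.1635])
E
```

```text
clock: 19.82
ee_pos: [0.4609, -0.2703, 0.0078]
ee_rot: [-0.284, 0.284, -0.647, 0.648]
contact_force: [-1.5, 1.5, 5.9]
gripper_width: 0.0117
t 19.82 tcp [ 0.4609 -0.2703  0.0078] w 0.0117 F [-1.5  1.5  5.9]
tool x [-0.677 -0.736 -0.   ] y [ 0.001 -0.001 -1.   ] z [ 0.736 -0.677  0.002]
turn option (tool axes, apply before shift) [-0.002 -0.58   0.   ]
   shift after the turn cm [-10.72  -9.22  12.67]
turn option (tool axes, apply before shift) [-0.000e+00  2.562e+00 -2.000e-03]
   shift after the turn cm [ 10.72  -9.22 -12.67]
shift now (before turn) cm [-15.92  -9.21   4.74]
```

```bash
python3 -m crank '[{"dx":0,"dy":-1,"dz":0,"ax":0,"ay":0,"az":0,"grip":0.8},{"dx":0,"dy":-3,"dz":0,"ax":0,"ay":0,"az":0,"grip":0.8},{"dx":0,"dy":-3,"dz":0,"ax":0,"ay":0,"az":0,"grip":0.8},{"dx":0,"dy":-1.5,"dz":0,"ax":0,"ay":-0.116,"az":0,"grip":0.8},{"dx":0,"dy":0,"dz":0,"ax":0,"ay":-0.116,"az":0,"grip":0.8},{"dx":0,"dy":0,"dz":0,"ax":0,"ay":-0.116,"az":0,"grip":0.8},{"dx":0,"dy":0,"dz":0,"ax":0,"ay":-0.116,"az":0,"grip":0.8},{"dx":0,"dy":0,"dz":0,"ax":0,"ay":-0.116,"az":0,"grip":0.8},{"dx":0,"dy":0,"dz":0,"ax":0,"ay":0,"az":0,"grip":0.8}]'; python3 - <<'E'
from h import *
plan([.6033,-.1852,.09],[.9866,-.1635])
p,d=capture('wrist');cv2.imwrite('pics/w16.png',p)
E
```

```text
clock: 20.57
ee_pos: [0.4605, -0.2701, 0.0928]
ee_rot: [-0.459, 0.459, -0.538, 0.538]
contact_force: [0.1, 0.8, -0.6]
gripper_width: 0.0119
t 20.57 tcp [ 0.4605 -0.2701  0.0928] w 0.0119 F [ 0.1  0.8 -0.6]
tool x [-0.157 -0.988  0.   ] y [ 0.001 -0.    -1.   ] z [ 0.988 -0.157  0.001]
turn option (tool axes, apply before shift) [-0.001  0.006  0.   ]
   shift after the turn cm [-10.71   0.28  12.7 ]
turn option (tool axes, apply before shift) [ 1.000e-03 -3.135e+00  1.000e-03]
   shift after the turn cm [ 10.71   0.28 -12.7 ]
shift now (before turn) cm [-10.64   0.29  12.76]
```

View pics/w16.png

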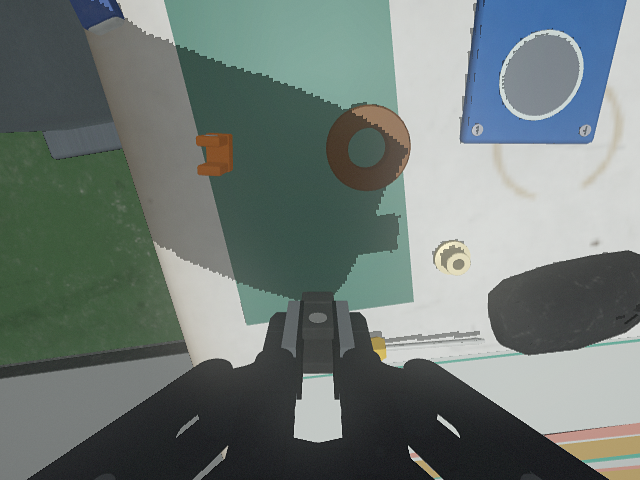

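Fork held. Now to its circle.

```bash
python3 -m crank '[{"dx":-1.6,"dy":0,"dz":1.9,"ax":0,"ay":0.006,"az":0,"grip":0.8},{"dx":-2.3,"dy":0,"dz":2.7,"ax":0,"ay":0,"az":0,"grip":0.8},{"dx":-2.4,"dy":0,"dz":2.9,"ax":0,"ay":0,"az":0,"grip":0.8},{"dx":-2.4,"dy":0,"dz":2.9,"ax":0,"ay":0,"az":0,"grip":0.8},{"dx":-2,"dy":0,"dz":2.3,"ax":0,"ay":0,"az":0,"grip":0.8},{"dx":0,"dy":0,"dz":0,"ax":0,"ay":0,"az":0,"grip":0.8},{"dx":0,"dy":0,"dz":0,"ax":0,"ay":0,"az":0,"grip":0.8}]'; python3 - <<'E'
from h import *
plan([.6033,-.1852,.02])
p,d=capture('wrist');cv2.imwrite('pics/w17.png',p)
c=calibration('wrist');print(proj(c,[.6033,-.1852,.008]))
E
```

```text
clock: 21.2
ee_pos: [0.6044, -0.1848, 0.0916]
ee_rot: [0.455, -0.455, 0.541, -0.541]
contact_force: [-0.4, -0.1, -0.4]
gripper_width: 0.0119
t 21.2 tcp [ 0.6044 -0.1848  0.0916] w 0.0119 F [-0.4 -0.1 -0.4]
tool x [-0.171 -0.985  0.   ] y [-0.  0. -1.] z [ 0.985 -0.171 -0.   ]
shift now (before turn) cm [ 0.05  7.16 -0.11]
[[315.65718777 252.02778662]]
```

View pics/w17.png

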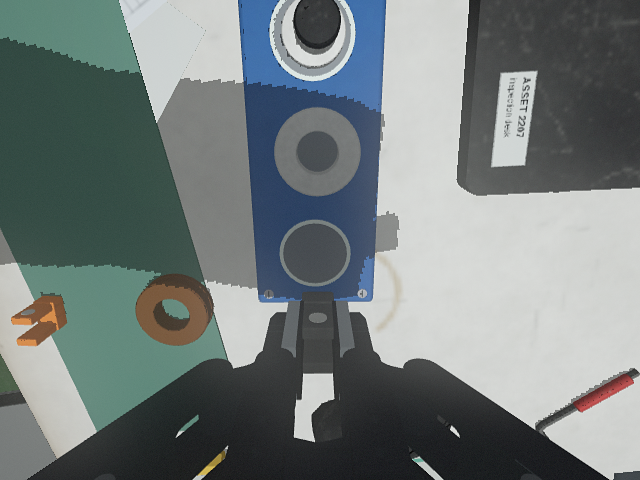

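```bash
python3 -m crank '[{"dx":0.05,"dy":1.5,"dz":-0.1,"ax":0,"ay":0,"az":0,"grip":0.8},{"dx":0,"dy":2.5,"dz":0,"ax":0,"ay":0,"az":0,"grip":0.8},{"dx":0,"dy":2,"dz":0,"ax":0,"ay":0,"az":0,"grip":0.8},{"dx":0,"dy":1,"dz":0,"ax":0,"ay":0,"az":0,"grip":0.8},{"dx":0,"dy":0.3,"dz":0,"ax":0,"ay":0,"az":0,"grip":0.8},{"dx":0,"dy":0,"dz":0,"ax":0,"ay":0,"az":0,"grip":0.8},{"dx":0,"dy":0,"dz":0,"ax":0,"ay":0,"az":0,"grip":0.8}]'; python3 - <<'E'
from h import *
plan([.6033,-.1852,.0138])
E
```

```text
clock: 21.83
ee_pos: [0.6028, -0.1867, 0.0199]
ee_rot: [-0.456, 0.455, -0.541, 0.541]
contact_force: [0.1, 0.1, -1.7]
gripper_width: 0.0123
t 21.83 tcp [ 0.6028 -0.1867  0.0199] w 0.0123 F [ 0.1  0.1 -1.7]
tool x [-0.17  -0.985  0.   ] y [ 0.001 -0.    -1.   ] z [ 0.985 -0.17   0.001]
shift now (before turn) cm [-0.16  0.61  0.02]
```

```bash
python3 -m crank '[{"dx":-0.12,"dy":0.3,"dz":0,"ax":0,"ay":0,"az":0,"grip":0.8},{"dx":0,"dy":0.2,"dz":0,"ax":0,"ay":0,"az":0,"grip":0.8},{"dx":0,"dy":0.1,"dz":0,"ax":0,"ay":0,"az":0,"grip":0.8},{"dx":0,"dy":0,"dz":0,"ax":0,"ay":0,"az":0,"grip":0.8},{"dx":0,"dy":0,"dz":0,"ax":0,"ay":0,"az":0,"grip":0.8}]'
```

```text
clock: 22.25
ee_pos: [0.6032, -0.1851, 0.0138]
ee_rot: [-0.456, 0.455, -0.54, 0.541]
contact_force: [-3.1, 0.7, 9.8]
gripper_width: 0.0117
```

```bash
python3 -m crank '[{"dx":0,"dy":0,"dz":0,"ax":0,"ay":0,"az":0,"grip":1.6},{"dx":0,"dy":0,"dz":0,"ax":0,"ay":0,"az":0,"grip":2.5},{"dx":0,"dy":0,"dz":0,"ax":0,"ay":0,"az":0,"grip":3.5},{"dx":0,"dy":0,"dz":0,"ax":0,"ay":0,"az":0,"grip":4},{"dx":0,"dy":-1,"dz":0,"ax":0,"ay":0,"az":0,"grip":4},{"dx":0,"dy":-3,"dz":0,"ax":0,"ay":0,"az":0,"grip":4},{"dx":0,"dy":-3.5,"dz":0,"ax":0,"ay":0,"az":0,"grip":4},{"dx":0,"dy":-2,"dz":0,"ax":0,"ay":0,"az":0,"grip":4},{"dx":0,"dy":0,"dz":0,"ax":0,"ay":0,"az":0,"grip":4},{"dx":0,"dy":0,"dz":0,"ax":0,"ay":0,"az":0,"grip":4}]'; python3 - <<'E'
from h import *
blobs(lo=.013,tag='w18'); plan([.4325,.237,.115],[.9866,-.1635])
E
```

```text
clock: 23.08
ee_pos: [0.6036, -0.1853, 0.1096]
ee_rot: [-0.456, 0.455, -0.54, 0.542]
contact_force: [0.1, 0.3, -0.8]
gripper_width: 0.0403
[315.  36.] 3182 ext [22. 22.  5.] topz 0.0446 topmid [ 0.6269 -0.0603]
[318. 148.] 4043 ext [49. 49.  4.] topz 0.0242 topmid [ 0.6163 -0.1208]
[454. 174.] 32 ext [1. 7. 3.] topz 0.0193 topmid [ 0.6996 -0.1512]
[316. 253.] 872 ext [15. 23.  4.] topz 0.0386 topmid [ 0.604  -0.1854]
[182. 299.] 2712 ext [49. 49.  4.] topz 0.0179 topmid [ 0.5015 -0.2088]
[ 50. 300.] 479 ext [14.  8.  4.] topz 0.0326 topmid [ 0.4147 -0.1895]
[ 54. 320.] 479 ext [14.  8.  4.] topz 0.0325 topmid [ 0.4114 -0.2048]
[274. 381.] 215 ext [15. 17.  3.] topz 0.0156 topmid [ 0.5514 -0.2903]
[363. 389.] 103 ext [10.  2.  4.] topz 0.0196 topmid [ 0.6211 -0.309 ]
t 23.13 tcp [ 0.6028 -0.1851  0.1081] w 0.0402 F [ 0.6  0.4 -0.6]
tool x [-0.169 -0.986  0.   ] y [ 0.001 -0.    -1.   ] z [ 0.986 -0.169  0.001]
turn option (tool axes, apply before shift) [-0.001 -0.006  0.   ]
   shift after the turn cm [-38.85  -0.69 -23.7 ]
turn option (tool axes, apply before shift) [-0.000e+00  3.136e+00 -1.000e-03]
   shift after the turn cm [38.85 -0.69 23.7 ]
shift now (before turn) cm [-38.72  -0.7  -23.92]
```

View pics/w18.png

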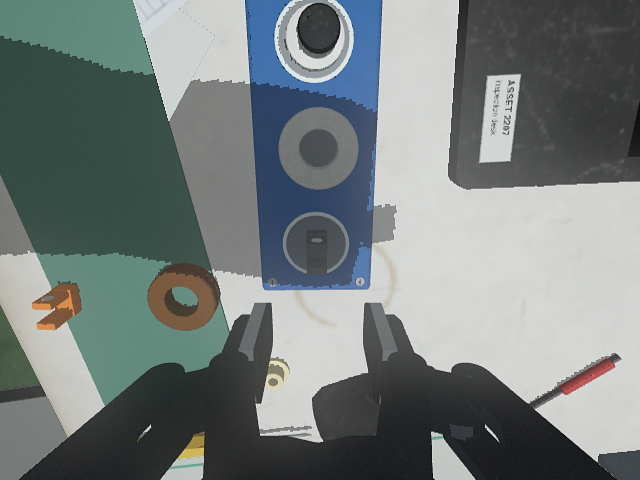

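```bash
python3 -m crank '[{"dx":-2.6,"dy":0,"dz":-1.6,"ax":0,"ay":0,"az":0,"grip":4.2},{"dx":-3.3,"dy":0,"dz":-2.05,"ax":0,"ay":0,"az":0,"grip":4.2},{"dx":-3.3,"dy":0,"dz":-2.05,"ax":0,"ay":0,"az":0,"grip":4.2},{"dx":-3.3,"dy":0,"dz":-2.05,"ax":0,"ay":0,"az":0,"grip":4.2},{"dx":-3.3,"dy":0,"dz":-2.05,"ax":0,"ay":0,"az":0,"grip":4.2},{"dx":-3.3,"dy":0,"dz":-2.05,"ax":0,"ay":0,"az":0,"grip":4.2},{"dx":-3.3,"dy":0,"dz":-2.05,"ax":0,"ay":0,"az":0,"grip":4.2},{"dx":-3.3,"dy":0,"dz":-2.05,"ax":0,"ay":0,"az":0,"grip":4.2},{"dx":-3.3,"dy":0,"dz":-2.05,"ax":0,"ay":0,"az":0,"grip":4.2},{"dx":-3.3,"dy":0,"dz":-2.05,"ax":0,"ay":0,"az":0,"grip":4.2},{"dx":-3.3,"dy":0,"dz":-2.05,"ax":0,"ay":0,"az":0,"grip":4.2},{"dx":-3.1,"dy":0,"dz":-1.9,"ax":0,"ay":0,"az":0,"grip":4.2}]'; python3 -m crank '[{"dx":0,"dy":0,"dz":0,"ax":0,"ay":0,"az":0,"grip":4.2},{"dx":0,"dy":0,"dz":0,"ax":0,"ay":0,"az":0,"grip":4.2}]'; python3 - <<'E'
from h import *
p,d,c,P=blobs(lo=.009,tag='w19'); plan([.4325,.237,.04],[.9866,-.1635])
E
```

```text
clock: 24.13
ee_pos: [0.4297, 0.2383, 0.1069]
ee_rot: [0.455, -0.456, 0.541, -0.54]
contact_force: [1.1, 0.8, 1.4]
gripper_width: 0.042
clock: 24.3
ee_pos: [0.4302, 0.2382, 0.1068]
ee_rot: [0.456, -0.457, 0.54, -0.54]
contact_force: [-0.4, 0.7, 0.4]
gripper_width: 0.0419
[320. 251.] 467 ext [16. 16.  5.] topz 0.0258 topmid [0.4322 0.2374]
[608. 462.] 624 ext [13.  7.  6.] topz 0.0381 topmid [0.637  0.0195]
t 24.35 tcp [0.4308 0.2371 0.1069] w 0.0418 F [ 0.4 -0.6  0.4]
tool x [-0.167 -0.986  0.001] y [-0.001 -0.001 -1.   ] z [ 0.986 -0.167 -0.001]
turn option (tool axes, apply before shift) [ 0.001 -0.004  0.001]
   shift after the turn cm [-0.02  6.69  0.17]
turn option (tool axes, apply before shift) [-2.000e-03  3.138e+00  2.000e-03]
   shift after the turn cm [ 0.02  6.69 -0.17]
shift now (before turn) cm [-0.03  6.69  0.18]
```

View pics/w19.png

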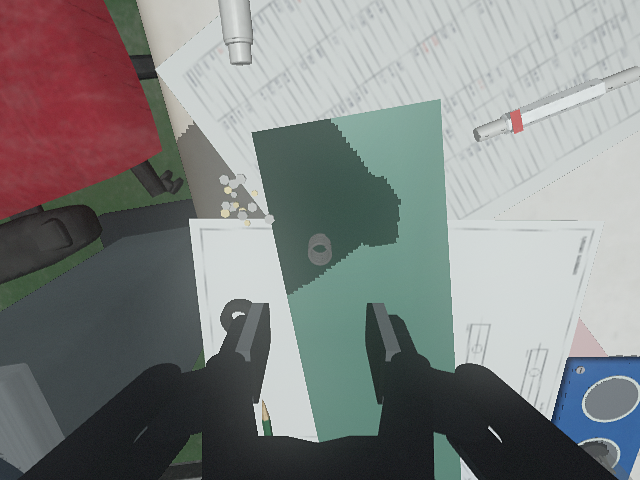

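```bash
python3 -m crank '[{"dx":-0.05,"dy":2,"dz":0.12,"ax":0,"ay":0,"az":0,"grip":4.2},{"dx":0,"dy":3,"dz":0,"ax":0,"ay":0,"az":0,"grip":4.2},{"dx":0,"dy":1.7,"dz":0,"ax":0,"ay":0,"az":0,"grip":4.2},{"dx":0,"dy":0,"dz":0,"ax":0,"ay":0,"az":0,"grip":4.2},{"dx":0,"dy":0,"dz":0,"ax":0,"ay":0,"az":0,"grip":4.2},{"dx":0,"dy":0,"dz":0,"ax":0,"ay":0,"az":0,"grip":4.2}]'; python3 - <<'E'
from h import *
p,d,c,P=blobs(lo=.015,tag='w20'); plan([.4322,.2374,.007])
E
```

```text
clock: 24.85
ee_pos: [0.4335, 0.2368, 0.0416]
ee_rot: [-0.456, 0.455, -0.541, 0.541]
contact_force: [-0.4, -0.7, 1.0]
gripper_width: 0.0424
[313. 296.] 742 ext [16. 16.  4.] topz 0.0259 topmid [0.4323 0.2373]
[257. 321.] 699 ext [14. 21.  4.] topz 0.0594 topmid [0.4085 0.2417]
[378. 322.] 698 ext [16. 22.  4.] topz 0.0594 topmid [0.4616 0.233 ]
t 24.9 tcp [0.4338 0.2372 0.0419] w 0.0424 F [-0.2 -0.5 -0.3]
tool x [-0.17  -0.985 -0.001] y [ 0.001  0.001 -1.   ] z [ 0.985 -0.17   0.001]
shift now (before turn) cm [ 0.01  3.49 -0.17]
```

View pics/w20.png

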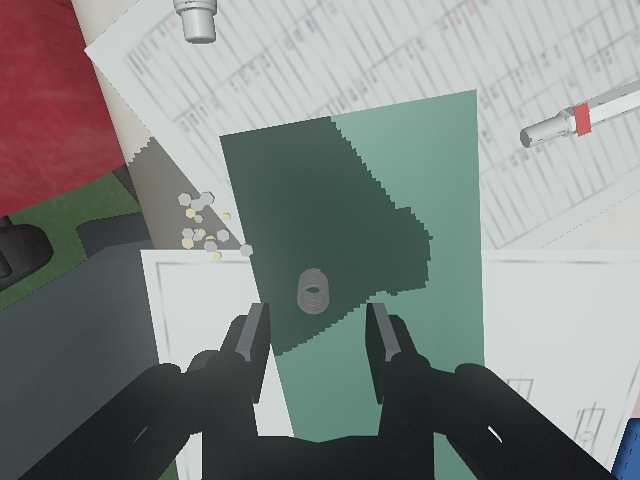

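```bash
python3 -m crank '[{"dx":0,"dy":1.3,"dz":-0.1,"ax":0,"ay":0,"az":0,"grip":4.2},{"dx":0,"dy":1.3,"dz":0,"ax":0,"ay":0,"az":0,"grip":4.2},{"dx":0,"dy":0.6,"dz":0,"ax":0,"ay":0,"az":0,"grip":4.2},{"dx":0,"dy":0.2,"dz":0,"ax":0,"ay":0,"az":0,"grip":4.2},{"dx":0,"dy":0,"dz":0,"ax":0,"ay":0,"az":0,"grip":4.2},{"dx":0,"dy":0,"dz":0,"ax":0,"ay":0,"az":0,"grip":1},{"dx":0,"dy":0,"dz":0,"ax":0,"ay":0,"az":0,"grip":1},{"dx":0,"dy":0,"dz":0,"ax":0,"ay":0,"az":0,"grip":1},{"dx":0,"dy":0,"dz":0,"ax":0,"ay":0,"az":0,"grip":1},{"dx":0,"dy":0,"dz":0,"ax":0,"ay":0,"az":0,"grip":1},{"dx":0,"dy":0,"dz":0,"ax":0,"ay":0,"az":0,"grip":1}]'; python3 - <<'E'
from h import *
plan([.645,.0672,.09])
E
```

```text
clock: 25.82
ee_pos: [0.4324, 0.2377, 0.0076]
ee_rot: [-0.456, 0.455, -0.541, 0.541]
contact_force: [-0.5, -1.0, 7.7]
gripper_width: 0.014
t 25.82 tcp [0.4324 0.2377 0.0076] w 0.014 F [-0.5 -1.   7.7]
tool x [-0.169 -0.986 -0.001] y [ 0.001  0.001 -1.   ] z [ 0.986 -0.169  0.001]
shift now (before turn) cm [13.2  -8.22 23.85]
```

```bash
python3 -m crank '[{"dx":0,"dy":-1,"dz":0,"ax":0,"ay":0,"az":0,"grip":1},{"dx":0,"dy":-3,"dz":0,"ax":0,"ay":0,"az":0,"grip":1},{"dx":0,"dy":-3.2,"dz":0,"ax":0,"ay":0,"az":0,"grip":1},{"dx":1.2,"dy":-1.2,"dz":2.2,"ax":0,"ay":0,"az":0,"grip":1},{"dx":1.8,"dy":0,"dz":3.3,"ax":0,"ay":0,"az":0,"grip":1},{"dx":1.9,"dy":0,"dz":3.4,"ax":0,"ay":0,"az":0,"grip":1},{"dx":1.9,"dy":0,"dz":3.4,"ax":0,"ay":0,"az":0,"grip":1},{"dx":1.9,"dy":0,"dz":3.4,"ax":0,"ay":0,"az":0,"grip":1},{"dx":1.9,"dy":0,"dz":3.4,"ax":0,"ay":0,"az":0,"grip":1},{"dx":1.5,"dy":0,"dz":2.7,"ax":0,"ay":0,"az":0,"grip":1},{"dx":1.1,"dy":0,"dz":2.05,"ax":0,"ay":0,"az":0,"grip":1},{"dx":0,"dy":0,"dz":0,"ax":0,"ay":0,"az":0,"grip":1}]'; python3 -m crank '[{"dx":0,"dy":0,"dz":0,"ax":0,"ay":0,"az":0,"grip":1}]'; python3 - <<'E'
from h import *
plan([.645,.0672,.02])
p,d=capture('wrist');cv2.imwrite('pics/w21.png',p)
c=calibration('wrist');print(proj(c,[.645,.0672,.008]));circ(c,p,[tuple(int(v) for v in proj(c,[.645,.0672,.008])[0])])
E
```

```text
clock: 26.82
ee_pos: [0.6474, 0.0639, 0.0912]
ee_rot: [-0.455, 0.455, -0.541, 0.542]
contact_force: [0.7, -0.5, -0.4]
gripper_width: 0.014
clock: 26.9
ee_pos: [0.6452, 0.0661, 0.0911]
ee_rot: [-0.455, 0.455, -0.541, 0.541]
contact_force: [-1.1, 2.0, -1.1]
gripper_width: 0.014
t 26.9 tcp [0.6452 0.0661 0.0911] w 0.014 F [-1.1  2.  -1.1]
tool x [-0.171 -0.985 -0.   ] y [ 0.  0. -1.] z [ 0.985 -0.171  0.   ]
shift now (before turn) cm [-0.1   7.11 -0.04]
[[316.69603262 252.39030441]]
circ [312. 246.] [0.643  0.0719 0.008 ] [68.5 63.1  0. ]
```

View pics/w21.png

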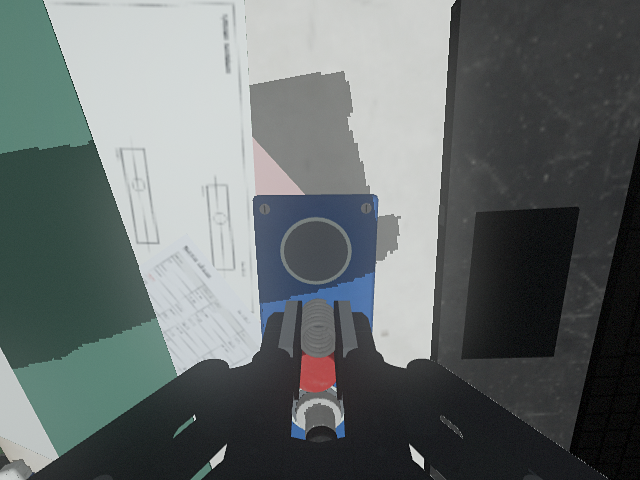

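```bash
python3 -m crank '[{"dx":-0.1,"dy":1.5,"dz":0,"ax":0,"ay":0,"az":0,"grip":1},{"dx":0,"dy":2.5,"dz":0,"ax":0,"ay":0,"az":0,"grip":1},{"dx":0,"dy":2,"dz":0,"ax":0,"ay":0,"az":0,"grip":1},{"dx":0,"dy":0.9,"dz":0,"ax":0,"ay":0,"az":0,"grip":1},{"dx":0,"dy":0.3,"dz":0,"ax":0,"ay":0,"az":0,"grip":1},{"dx":0,"dy":0,"dz":0,"ax":0,"ay":0,"az":0,"grip":1},{"dx":0,"dy":0,"dz":0,"ax":0,"ay":0,"az":0,"grip":1},{"dx":0,"dy":0,"dz":0,"ax":0,"ay":0,"az":0,"grip":1}]'; python3 - <<'E'
from h import *
plan([.645,.0672,.0136])
E
```

```text
clock: 27.62
ee_pos: [0.6455, 0.0682, 0.0202]
ee_rot: [-0.456, 0.455, -0.54, 0.541]
contact_force: [0.4, 0.5, 0.1]
gripper_width: 0.0138
t 27.62 tcp [0.6455 0.0682 0.0202] w 0.0138 F [0.4 0.5 0.1]
tool x [-0.169 -0.986 -0.001] y [ 0.002  0.    -1.   ] z [ 0.986 -0.169  0.002]
shift now (before turn) cm [ 0.11  0.66 -0.03]
```

```bash
python3 -m crank '[{"dx":0.08,"dy":0.35,"dz":0,"ax":0,"ay":0,"az":0,"grip":1},{"dx":0,"dy":0.22,"dz":0,"ax":0,"ay":0,"az":0,"grip":1},{"dx":0,"dy":0.1,"dz":0,"ax":0,"ay":0,"az":0,"grip":1},{"dx":0,"dy":0,"dz":0,"ax":0,"ay":0,"az":0,"grip":1},{"dx":0,"dy":0,"dz":0,"ax":0,"ay":0,"az":0,"grip":1}]'
```

```text
clock: 28.03
ee_pos: [0.6452, 0.0671, 0.0135]
ee_rot: [-0.456, 0.455, -0.54, 0.541]
contact_force: [-7.2, -0.5, 18.8]
gripper_width: 0.0136
```

Contact. I release slowly, lift clear, then back off toward the robot so every camera can see the board.

```bash
python3 -m crank '[{"dx":0,"dy":-0.05,"dz":0,"ax":0,"ay":0,"az":0,"grip":1.6},{"dx":0,"dy":0,"dz":0,"ax":0,"ay":0,"az":0,"grip":2.5},{"dx":0,"dy":0,"dz":0,"ax":0,"ay":0,"az":0,"grip":3.5},{"dx":0,"dy":0,"dz":0,"ax":0,"ay":0,"az":0,"grip":4},{"dx":0,"dy":-1,"dz":0,"ax":0,"ay":0,"az":0,"grip":4},{"dx":0,"dy":-3,"dz":0,"ax":0,"ay":0,"az":0,"grip":4},{"dx":0,"dy":-3.5,"dz":0,"ax":0,"ay":0,"az":0,"grip":4},{"dx":0,"dy":-3.5,"dz":0,"ax":0,"ay":0,"az":0,"grip":4},{"dx":0,"dy":-3,"dz":-2,"ax":0,"ay":0,"az":0,"grip":4},{"dx":0,"dy":-3,"dz":-3,"ax":0,"ay":0,"az":0,"grip":4},{"dx":1,"dy":-2,"dz":-3,"ax":0,"ay":0,"az":0,"grip":4},{"dx":0,"dy":0,"dz":0,"ax":0,"ay":0,"az":0,"grip":4}]'; python3 - <<'E'
from h import *
blobs(lo=.013,tag='w22'); print();blobs('scene',lo=.013,tag='scene22');print(); blobs('side',lo=.013,tag='side22'); plan([.6,0,.2])
E
```

```text
clock: 29.03
ee_pos: [0.5625, 0.0708, 0.2078]
ee_rot: [-0.458, 0.454, -0.539, 0.542]
contact_force: [-1.6, -0.2, 0.1]
gripper_width: 0.04
[406. 204.] 280 ext [16. 15.  5.] topz 0.0318 topmid [0.6458 0.0667]
[402. 271.] 1204 ext [29. 29.  4.] topz 0.0528 topmid [0.6337 0.0076]
[403. 320.] 364 ext [ 8. 17.  4.] topz 0.0436 topmid [ 0.6329 -0.0576]
[307. 435.] 288 ext [38. 20.  4.] topz 0.0173 topmid [ 0.5051 -0.1935]

[342. 221.] 80 ext [16. 15.  5.] topz 0.032 topmid [0.6451 0.0676]
[364. 228.] 363 ext [32. 29.  5.] topz 0.0534 topmid [0.6311 0.0089]
[391. 247.] 319 ext [22. 21.  4.] topz 0.0446 topmid [ 0.6242 -0.059 ]
[455. 250.] 33 ext [ 5. 21.  3.] topz 0.0208 topmid [ 0.697  -0.1446]
[418. 264.] 455 ext [51. 47.  4.] topz 0.0249 topmid [ 0.614  -0.1199]
[449. 278.] 222 ext [15. 21.  4.] topz 0.0388 topmid [ 0.6006 -0.1846]
[431. 320.] 492 ext [49. 49.  4.] topz 0.019 topmid [ 0.4985 -0.2076]
[495. 326.] 64 ext [18. 15.  3.] topz 0.0171 topmid [ 0.5495 -0.2889]
[393. 343.] 220 ext [17. 23.  5.] topz 0.0331 topmid [ 0.4105 -0.1955]

t 29.18 tcp [0.5648 0.0708 0.2025] w 0.0402 F [ 0.4 -0.4 -1.3]
tool x [-0.169 -0.986 -0.   ] y [ 0.001  0.    -1.   ] z [ 0.986 -0.169  0.001]
shift now (before turn) cm [6.38 0.26 4.66]
```

View pics/w22.png

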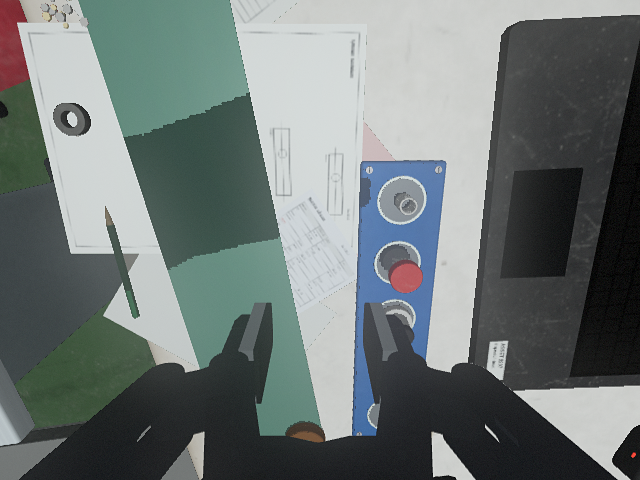

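View pics/scene22.png

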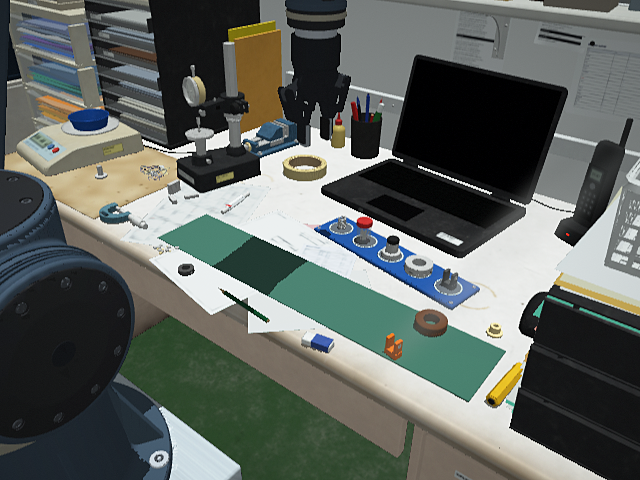

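```bash
python3 - <<'E'
import cv2
p=cv2.imread('pics/scene22.png');cv2.imwrite('pics/c22.png',cv2.resize(p[205:315,310:490],None,fx=4.2,fy=4.2,interpolation=cv2.INTER_CUBIC))
E
```

```text
(no output)
```

View pics/c22.png

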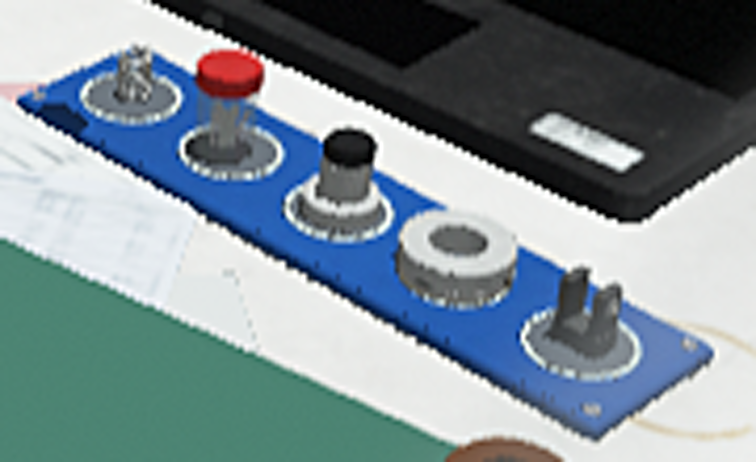

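The crop shows spring, vial, stack, ring gauge and fork all upright and centred on their circles, with the gripper clear. I'm handing the job in.

```bash
python3 -c "
from plant import *
print(close_job(), get_state()['clock'])"
```

```text
the job is handed in; nothing more can be done
the job is handed in; nothing more can be done
```

The job is handed in, at about 29 s on the robot clock. The spindle kit stands on the board. The washer, sleeve and plug are stacked on the middle circle, the dark fork is on the end circle beside the ring gauge, and the spring is on the end circle beside the vial.

**Placement:** in the scene camera, the plug on top of the stack, the spring and the fork each came out within about 2.5 mm of their circle centres. The wrist camera agreed to about 3 mm. From the wrist camera, the sleeve lay within about 2 mm of the washer's centre and the plug within about 1 mm of the sleeve's.

**Heights:** the top of the plug measured about 44.5 mm, the fork 38.7 mm and the spring 32 mm, against expected values of 44, 38 and 32 mm. The close crop showed everything upright.

**Ring gauge and vial:** between the washer placing and the last wrist view of each, the readings shifted by less than 1 mm. The orange fork and brown ring were not touched.

**Disagreements and gaps:**
- The scene and side cameras differed by a constant 2–3 mm, so I took values between them and checked against the wrist camera.
- The final side-camera check found nothing, so the last check rests on the scene and wrist views.
- The gripper read 2–5 mm less than the true part widths, but every part was held firmly.

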